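# Sort the prep board

## Task

Clear the food off the chopping board: first put both peeled potatoes into the steel pan, next the unpeeled potato into the slatted crate and the onion into the blue dish (these two in either order), and last of all lay the cheese wedge flat, blue disc up, in the middle of the small dark cheese board. Set every piece down rather than dropping it from a height, with each potato resting on the floor of its container, and leave the oil bottle standing where it is.

Things in the scene. Friction and masses are not known exactly. Their poses are not given: they have to be found in the camera images.
- peeled_a: a peeled potato, pale yellow (one of two alike): blunt oval, 70 mm long (its x axis), 46 mm wide (y), 42 mm high (z), flat underneath and at the two long sides; origin at its middle, 21 mm above its underside; starts lying on the chopping board, z up, about 0.1 kg
- peeled_b: the other peeled potato, pale yellow: blunt oval, 70 mm long (its x axis), 46 mm wide (y), 42 mm high (z), flat underneath and at the two long sides; origin at its middle, 21 mm above its underside; starts lying on the chopping board, z up, about 0.1 kg
- unpeeled: the unpeeled potato, brown skin with dark eyes: blunt oval, 70 mm long (its x axis), 46 mm wide (y), 42 mm high (z), flat underneath and at the two long sides; origin at its middle, 21 mm above its underside; starts lying on the chopping board, z up, about 0.1 kg
- onion: a copper-brown onion standing upright, 54 mm across, 50 mm high without its straw-coloured neck (17 mm more, look only); origin at its middle, 25 mm above its flat underside; z up its axis; 0.09 kg
- cheese: a wedge of blue cheese, cream with white rind and a blue disc on top: 90 mm long (x), 52 mm wide at the rind end (-x) narrowing evenly to a blunt 20 mm at the tip (+x), 42 mm high (z up); origin at its middle, 21 mm above its underside, where it is 36 mm wide; 0.12 kg
- pan: the steel pan, an open rectangular tray for the peeled potatoes, fixed: outer 166 mm (x) by 126 mm (y), 40 mm high, walls and floor 3 mm, with a look-only flat rim 9 mm wider all round; origin under its centre on the table, z up. Two potatoes fit one behind the other along x
- crate: the pale slatted wooden crate for unpeeled potatoes, fixed: outer 146 mm (x) by 126 mm (y), 45 mm high, walls and floor 7 mm; origin under its centre on the table, z up
- dish: the round blue ceramic dish for onions, fixed: 138 mm across at the rim, 40 mm high, wall and floor 5 mm, nearly straight sides; origin under its centre on the table, z up
- cheese_board: the small dark-brown wooden cheese board, fixed: 150 mm (x) by 120 mm (y), 14 mm thick, with a short look-only grip on its -x edge; origin under its centre on the table, z up
- oil_bottle: an amber glass oil bottle, 60 mm across and 210 mm high, standing loose on the table just beyond the chopping board; origin at the centre of its underside. (The food starts on the mid-brown chopping board, 270 x 340 x 20 mm thick, in front of the robot; a knife, a garlic bulb and a steel salt cup, loose and at most 35 mm high, lie there too. Two of the places stand at its left, two at its right.)

How it is judged:
On the way, in this order (a step that is already met when the one before it is completed fails the run):
1. both peeled potatoes lie in the steel pan (x of peeled_a in the frame of pan between -0.07 and 0.07 m and y of peeled_a in the frame of pan between -0.05 and 0.05 m and z of peeled_a in the frame of pan between 0 and 0.042 m and x of peeled_b in the frame of pan between -0.07 and 0.07 m and y of peeled_b in the frame of pan between -0.05 and 0.05 m and z of peeled_b in the frame of pan between 0 and 0.042 m), for 0.2 s.
2. the unpeeled potato lies in the crate and the onion in the blue dish (all of step 1 and x of unpeeled in the frame of crate between -0.055 and 0.055 m and y of unpeeled in the frame of crate between -0.045 and 0.045 m and z of unpeeled in the frame of crate between 0 and 0.05 m and horizontal distance between onion and dish below 0.042 m and z of onion in the frame of dish below 0.045 m), for 0.2 s.
3. the cheese lies on the cheese board (all of step 2 and horizontal distance between cheese and cheese_board below 0.025 m and z of cheese in the frame of cheese_board below 0.042 m and angle between cheese's own z axis and vertical below 0.15 rad), for 0.2 s.
At the end, for the whole second after the job is handed in: Potato middles in their containers within, x by y of centre and height: peeled in pan 70 x 50, 42 mm; unpeeled in crate 55 x 45, 50 mm; onion within 42 mm of dish centre, below 45 mm; cheese flat (0.15 rad), disc up, within 25 mm of its board's centre; all released, at rest (0.03 m/s) (all of step 3 and linear speed of each of peeled_a, peeled_b, unpeeled, onion, cheese below 0.03 m/s); the robot touches nothing.
It fails at once if the unpeeled potato, onion or cheese was carried off (over 120 mm) before both peeled potatoes were in the pan (distance of any of unpeeled, onion, cheese from where it was at the start of the episode above 0.12 m and not ((x of peeled_a in the frame of pan between -0.07 and 0.07 m and y of peeled_a in the frame of pan between -0.05 and 0.05 m and z of peeled_a in the frame of pan between 0 and 0.042 m) and (x of peeled_b in the frame of pan between -0.07 and 0.07 m and y of peeled_b in the frame of pan between -0.05 and 0.05 m and z of peeled_b in the frame of pan between 0 and 0.042 m))).
It fails at once if the cheese was carried off (over 120 mm) before the unpeeled potato and the onion were in their places (distance of cheese from where it was at the start of the episode above 0.12 m and not ((x of unpeeled in the frame of crate between -0.055 and 0.055 m and y of unpeeled in the frame of crate between -0.045 and 0.045 m and z of unpeeled in the frame of crate between 0 and 0.05 m) and (horizontal distance between onion and dish below 0.042 m and z of onion in the frame of dish below 0.045 m))).
It fails at once if the oil bottle was shifted by over 40 mm or tipped (distance of oil_bottle from where it was at the start of the episode above 0.04 m or angle between oil_bottle's own z axis and vertical above 0.35 rad).
It fails at once if a piece fell freely, its middle more than 100 mm above the table ((height (world z) of peeled_a above 0.1 m and contact force between peeled_a and anything else below 0.02 N) or (height (world z) of peeled_b above 0.1 m and contact force between peeled_b and anything else below 0.02 N) or (height (world z) of unpeeled above 0.1 m and contact force between unpeeled and anything else below 0.02 N) or (height (world z) of onion above 0.1 m and contact force between onion and anything else below 0.02 N) or (height (world z) of cheese above 0.1 m and contact force between cheese and anything else below 0.02 N)).
It also fails if it takes over 144 s, if anything falls off the work surface, if the arm or the gripper's body presses on something with over 40 N, if the wrist force passes 120 N, or if a joint passes its speed limit or range.

## Robot

A 7-joint arm with a two-finger parallel gripper is mounted at the origin on the work surface. World frame = base frame: x ahead of the robot, y to its left, z up, the work surface at z = 0. Lengths are in m, angles in rad, forces in N, time in s.
With the tool pointing down it reaches from about 0.4 to 0.85 m from the base axis. Payload 10.4 kg.
Tool frame: the origin (TCP) lies midway between the tips of the shut fingers; the grasp point (between the pads) lies 19 mm behind it (r.tcp_to_grasp is the z of the grasp point in the tool frame, in m); z points along the fingers, x is the direction in which the jaws open and shut, and the axes are right-handed (so a half turn about z gives the same grasp; the last joint's range is limited). The gripper opens to 87 mm and grips with 3 to 60 N. Pads are 19 mm wide; open, the fingers measure 117 mm over their backs; the gripper's body (75 mm by 190 mm) begins 51 mm behind the grasp point.
Start: joints at [1.308, 0.332, -0.065, 1.46, 0.022, 1.35, -0.088], TCP at [0.148, -0.607, 0.187] pointing down, gripper open.
Joint ranges: [-2.6, 2.6], [-0.5, 2.12], [-1.47, 1.34], [0.16, 2.42], [-1.27, 4.41], [0.06, 2.06], [-2.6, 2.6]. Speed limits (rad/s): [2.22, 2.22, 2.79, 2.79, 3.14, 3.14, 3.14].

## Interface

Orientations are given as a unit quaternion [x, y, z, w].
In Python, from bench import r, camera, close_job gives the robot as it stands. The module is installed in compiled form; this text tells all that it offers.
- The arm moves only by the shell command python3 -m crank 'ROWS' [FORCE]. ROWS is JSON, a list of rows, each an object of numbers: "x", "y", "z": the shift along the tool's x, y, z scaled (see below); "ax", "ay", "az": the turn, a rotation vector about the tool's x, y, z scaled (see below); "claw": the closure, from -1 (fully open) to 1 (shut), so that 0 is half open. A call has exactly 5 rows; each row is the pose to reach, as a shift and turn from the pose commanded when the call began, along the tool's axes at that moment; what a row does not reach only later rows make up. The controller multiplies each number of a shift by 1 m and each number of a turn by 2 rad. A row lasts 1/12 s, in which the tool goes at most 41.7 mm and 7.16 degrees, less where a joint would pass 70% of its speed; a pose out of reach is approached as far as the arm can. A call with a number of a shift or a turn outside -1 to 1 is refused whole. A call with a gripper value outside its range is refused whole. The fingers move at their own pace and stop on an object; FORCE is the grip in N (left out, the last holds). Time passes only in rows, so rows that repeat a pose let the fingers close, or fill a call up. It gives the time, the measured TCP pose, the force and the opening at its end, in the units of the state.
- r.read_state(): the state, without advancing time (a new reading comes with each control period).
- camera(name): name is "scene" or "top" or "wrist"; returns a dict with "color" (384x512x3 uint8, blue, green, red), "fx", "fy", "cx", "cy" (pixels), "eye" and "orientation" of the camera in the world. Camera axes: x right, y down, z forward; pixel columns grow to the right and rows downward; lengths in m; the calibration is good to about 2 mm. A picture is of the moment at which its call begins. There is no depth.
- close_job(): hands the job in, once; it reports no verdict.
The state is a dict: "time": time; "joint_positions": joint angles; "joint_vel": joint speeds; "joint_torque": joint torques, N m; "ee_pos": TCP position; "eef_rot": TCP orientation; "ft_force": force on the tool from outside, world axes, zero at the start; "torque": the same for the moment, N m; "width": finger opening in m.
Only numpy, scipy, OpenCV 4.12 (cv2) and the standard library are available. Lean on these libraries where they do the work, as an engineer would, in place of code of your own. Each camera call takes 0.05 s, during which the arm holds its last target. There are 200 camera calls.

## Working session

There is one attempt and no reset: what is moved stays moved. The work goes in short steps, Python scripts to look and compute and a shell command to move; the robot and the scene stay as the last step left them, time stands still between calls to the robot, and variables do not carry over. Pictures are saved under pics/ and viewed, about 12 in all and at most 16, crops included, and the job is handed in when it is done.

```bash
mkdir -p pics; cat > h.py <<'E'
import numpy as np, cv2, sys
from scipy.spatial.transform import Rotation as R
from bench import r, camera, close_job
def snap(n,f,crop=None,s=1):
    c=camera(n); im=c['color']
    if crop: x0,y0,x1,y1=crop; im=im[y0:y1,x0:x1]
    cv2.imwrite('pics/'+f,cv2.resize(im,None,fx=s,fy=s,interpolation=cv2.INTER_CUBIC)); return c
def pt(c,u,v,z):
    d=R.from_quat(c['orientation']).apply([(u-c['cx'])/c['fx'],(v-c['cy'])/c['fy'],1]); e=np.array(c['eye'])
    return (e+d*(z-e[2])/d[2])[:3]
def px(c,p):
    q=R.from_quat(c['orientation']).inv().apply(np.array(p)-c['eye']); return c['fx']*q[0]/q[2]+c['cx'],c['fy']*q[1]/q[2]+c['cy']
def go(x,y,z,jaw=None):
    """shift in tool axes to world xyz, jaw = world angle (deg) of tool x wanted; prints x,y,z and turn /2"""
    s=r.read_state(); q=R.from_quat(s['eef_rot']); p=np.array(s['ee_pos'])
    out=q.inv().apply(np.array([x,y,z])-p); m=q.as_matrix()
    tz=np.array([0,0,-1.]); a=np.radians(jaw) if jaw is not None else np.arctan2(m[1,0],m[0,0])
    best=None
    for k in ((0,np.pi) if jaw is not None else (0,)):
        tx=np.array([np.cos(a+k),np.sin(a+k),0]); T=np.c_[tx,np.cross(tz,tx),tz]
        w=(q.inv()*R.from_matrix(T)).as_rotvec()
        print('shift',out.round(4),'turn/2',(w/2).round(4),'deg',np.degrees(np.linalg.norm(w)).round(1))
    print('now',p.round(4),'jaw',np.degrees(np.arctan2(m[1,0],m[0,0])).round(1),'z',m[:,2].round(3),'w',round(s['width'],4),'t',s['time'],'q7',s['joint_positions'][6])
E
python3 - <<'E'
from h import *
for n in('top','scene'):
    c=snap(n,n+'1.png',s=1.56); print(n,c['fx'],c['fy'],c['cx'],c['cy'],c['eye'],c['orientation'])
go(.5,0,.2)
E
```

```text
top 461.60888311277625 461.60888311277625 257.13088655023546 190.59550244664055 [ 0.32736987 -0.00206822  1.21990518] [-0.69659954  0.70951825 -0.07545096  0.07510053]
scene 440.9040995282612 440.9040995282612 263.69014295735076 187.46756344805155 [1.23488304 0.10691903 0.94779718] [ 0.60002017  0.7352301  -0.24063353 -0.20373513]
shift [-0.5059 -0.4857 -0.0136] turn/2 [0.     0.0006 0.    ] deg 0.1
now [ 0.1484 -0.6068  0.1858] jaw -76.3 z [-0.     0.001 -1.   ] w 0.087 t 0.1 q7 -0.08847654806043535
```

View pics/top1.png

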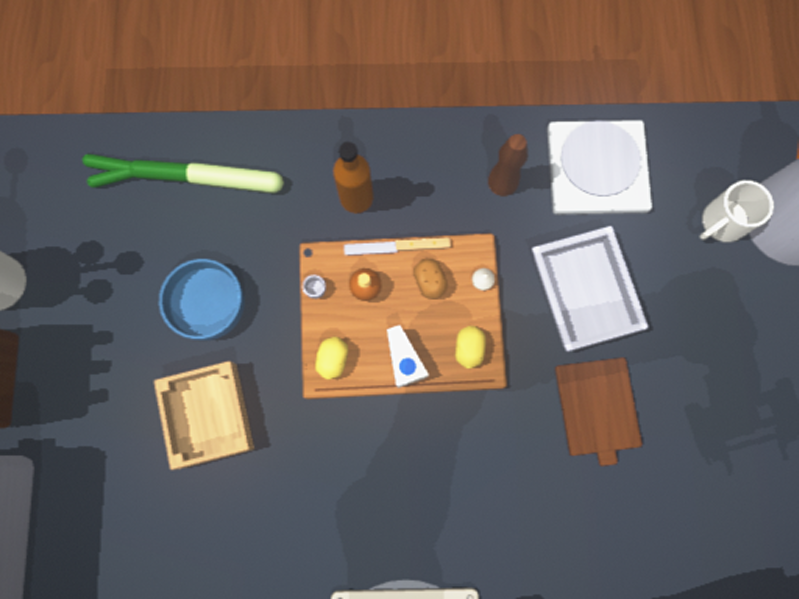

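View pics/scene1.png

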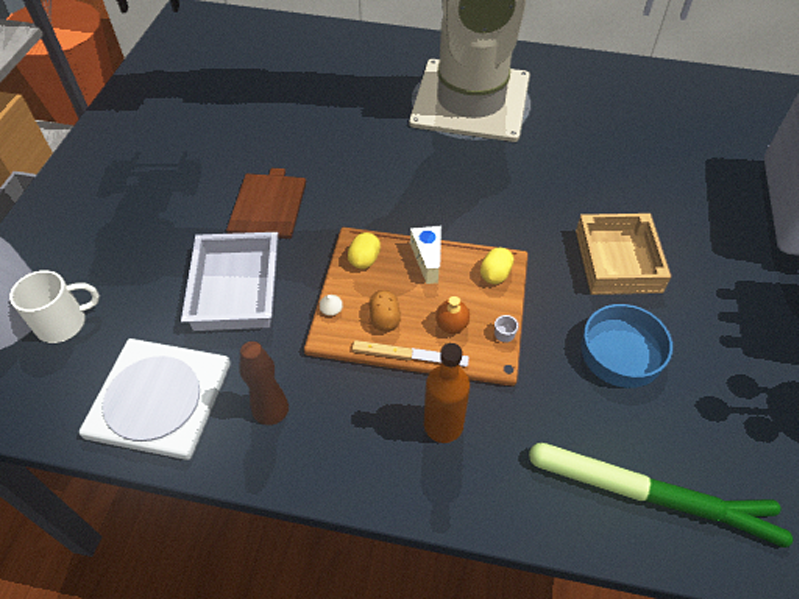

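The top view shows the food on the board at the centre, with the pan and cheese board at the right (−y) and the dish and crate at the left. I'll enlarge it for closer readings.

```bash
python3 - <<'E'
from h import *
snap('top','b.png',(185,145,335,257),5)
c=camera('top'); im=c['color']
a=cv2.resize(im[135:305,95:170],None,fx=3.5,fy=3.5,interpolation=2); b=cv2.resize(im[135:305,335:425],None,fx=3.5,fy=3.5,interpolation=2)
cv2.imwrite('pics/c.png',np.hstack([a,b]))
E
```

```text
(no output)
```

View pics/b.png

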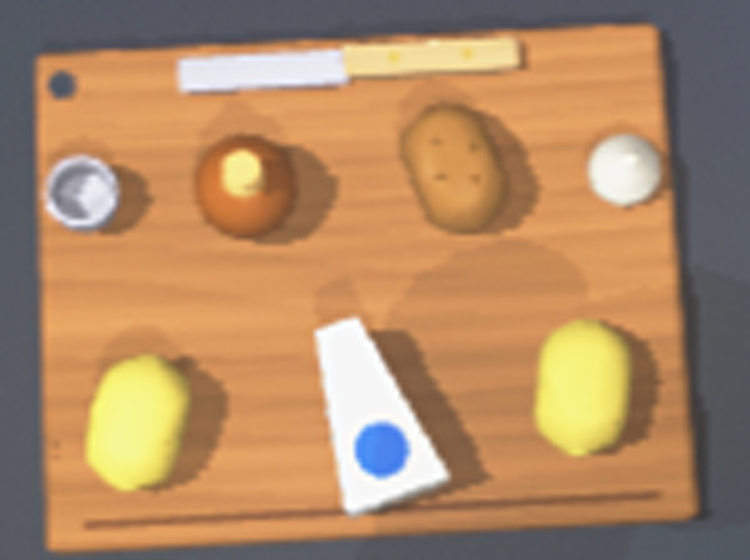

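View pics/c.png

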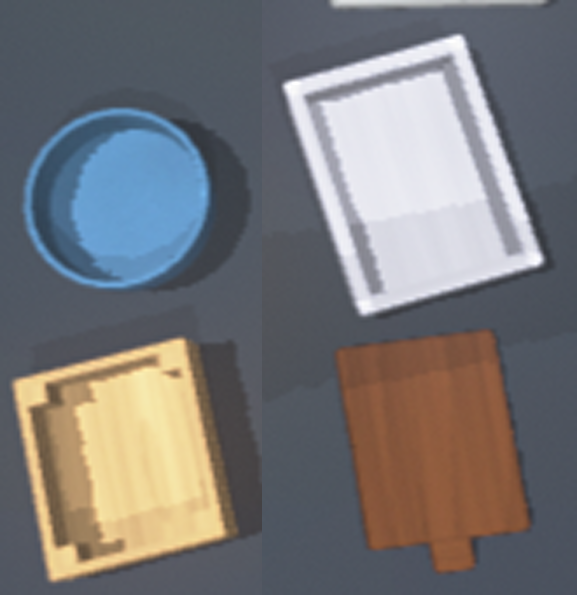

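```bash
python3 - <<'E'
from h import *
c=camera('top'); im=c['color']
def quad(n,pts,off,z,sx=0):
    P=np.array([pt(c,(u-sx)/3.5+off,v/3.5+135,z)for u,v in pts]); e=[np.linalg.norm(P[i]-P[(i+1)%4]).round(3) for i in range(4)]
    d=(P[0]+P[1]-P[2]-P[3]); print(n,P.mean(0).round(3),'x-axis deg',np.degrees(np.arctan2(d[1],d[0])).round(1),e)
quad('crate',[(12,380),(187,338),(225,539),(50,581)],95,.045)
quad('pan',[(284,84),(463,35),(545,264),(362,315)],335,.04,262)
quad('cb',[(336,349),(494,330),(530,527),(370,549)],335,.014,262)
print('dish',pt(c,117/3.5+95,198/3.5+135,.04).round(3),(pt(c,24/3.5+95,198/3.5+135,.04)-pt(c,210/3.5+95,198/3.5+135,.04)).round(3))
b=lambda u,v,z:pt(c,u/5+185,v/5+145,z)
print('onion',b(246,187,.045).round(3))
P=np.array([b(u,v,.062)for u,v in[(315,332),(360,317),(450,478),(348,514)]]); m=(P[0]+P[1])/2;k=(P[2]+P[3])/2;d=m-k
print('cheese',((m+k)/2).round(3),np.degrees(np.arctan2(d[1],d[0])).round(1),np.linalg.norm(d).round(3))
print('bottle base',pt(c,357/1.5625,206/1.5625,0).round(3), 'board corner',b(37,52,.02).round(3),b(698,517,.02).round(3))
hsv=cv2.cvtColor(im,cv2.COLOR_BGR2HSV)
for n,(x0,y0,x1,y1) in dict(left=(80,345,198,497),right=(528,312,638,462),unp=(395,97,515,240)).items():
    s=im[145+y0//5:145+y1//5+1,185+x0//5:185+x1//5+1]; h=hsv[145+y0//5:145+y1//5+1,185+x0//5:185+x1//5+1]
    mk=((h[...,0]>23)&(h[...,1]>90)) if n!='unp' else None
    if mk is None: print(n,b(455,168,.041).round(3),b(440,105,.041).round(3),b(473,233,.041).round(3)); continue
    v,u=np.nonzero(mk); Q=np.array([pt(c,a+185+x0//5,bb+145+y0//5,.041)[:2] for a,bb in zip(u,v)])
    (cx,cy),sz,an=cv2.minAreaRect(Q.astype(np.float32)*1000); w,V=np.linalg.eigh(np.cov(Q.T)); d=V[:,1]
    print(n,cx,cy,sz,an,'pca',Q.mean(0).round(3),np.degrees(np.arctan2(d[1],d[0])),len(Q))
go(.5,0,.2,90)
E
```

```text
crate [0.394 0.321 0.045] x-axis deg 13.0 [np.float64(0.129), np.float64(0.148), np.float64(0.126), np.float64(0.147)]
pan [ 0.594 -0.323  0.04 ] x-axis deg 14.8 [np.float64(0.143), np.float64(0.184), np.float64(0.142), np.float64(0.183)]
cb [ 0.399 -0.329  0.014] x-axis deg 5.8 [np.float64(0.12), np.float64(0.146), np.float64(0.119), np.float64(0.147)]
dish [0.587 0.332 0.04 ] [0.003 0.139 0.   ]
onion [0.605 0.055 0.045]
cheese [ 0.484 -0.007  0.062] 18.6 0.092
bottle base [0.76  0.072 0.   ] board corner [0.688 0.168 0.02 ] [ 0.431 -0.177  0.02 ]
left 484.23187255859375 113.94656372070312 (46.03848648071289, 68.05056762695312) 78.6265869140625 pca [0.484 0.113] 166.48595342537266 394
right 497.7049255371094 -116.11194610595703 (43.39864730834961, 67.50581359863281) 82.37680053710938 pca [ 0.498 -0.116] 173.32339763940817 378
unp [ 0.614 -0.055  0.041] [ 0.648 -0.048  0.041] [ 0.579 -0.064  0.041]
shift [-0.5061 -0.4857 -0.0135] turn/2 [-4.0000e-04  1.0000e-04 -1.4509e+00] deg 166.3
shift [-0.5061 -0.4857 -0.0135] turn/2 [0.     0.0003 0.1199] deg 13.7
now [ 0.1484 -0.6069  0.1862] jaw -76.3 z [-0.     0.001 -1.   ] w 0.0869 t 0.25 q7 -0.08851933859396513
```

All measured sizes match those given (pan rim 184×144, crate 148×128, cheese board 147×120, dish 139 mm). I'll start with the right-hand peeled potato.

```bash
python3 -c "
from h import *
go(.498,-.116,.12,83)"
```

```text
shift [-0.3938 -0.4562  0.0664] turn/2 [-4.0000e-04  1.0000e-04 -1.3898e+00] deg 159.3
shift [-0.3938 -0.4562  0.0664] turn/2 [1.00e-04 3.00e-04 1.81e-01] deg 20.7
now [ 0.1484 -0.6069  0.1862] jaw -76.3 z [-0.     0.001 -1.   ] w 0.0869 t 0.25 q7 -0.08851933859396513
```

```bash
python3 -m crank '[{"x":-0.026,"y":-0.03,"z":0.004,"az":0.06,"claw":-0.65},{"x":-0.052,"y":-0.06,"z":0.008,"az":0.12,"claw":-0.65},{"x":-0.078,"y":-0.09,"z":0.012,"az":0.181,"claw":-0.65},{"x":-0.104,"y":-0.12,"z":0.016,"az":0.181,"claw":-0.65},{"x":-0.13,"y":-0.15,"z":0.02,"az":0.181,"claw":-0.65}]' 20; python3 -c "
from h import *
go(.498,-.116,.12,83)"
```

```text
shift [-0.3938 -0.4562  0.0664] turn/2 [-4.0000e-04  1.0000e-04 -1.3898e+00] deg 159.3
shift [-0.3938 -0.4562  0.0664] turn/2 [1.00e-04 3.00e-04 1.81e-01] deg 20.7
now [ 0.1484 -0.6069  0.1862] jaw -76.3 z [-0.     0.001 -1.   ] w 0.0869 t 0.25 q7 -0.08851933859396513schema error: expected keys x, y, z, ax, ay, az, claw
```

Every row needs all seven keys.

```bash
python3 -m crank '[{"x":-0.026,"y":-0.03,"z":0.004,"ax":0,"ay":0,"az":0.06,"claw":-0.65},{"x":-0.052,"y":-0.06,"z":0.008,"ax":0,"ay":0,"az":0.12,"claw":-0.65},{"x":-0.078,"y":-0.09,"z":0.012,"ax":0,"ay":0,"az":0.181,"claw":-0.65},{"x":-0.104,"y":-0.12,"z":0.016,"ax":0,"ay":0,"az":0.181,"claw":-0.65},{"x":-0.13,"y":-0.15,"z":0.02,"ax":0,"ay":0,"az":0.181,"claw":-0.65}]' 20; python3 -c "
from h import *
go(.498,-.116,.12,83)"
```

```text
time: 0.67
ee_pos: [0.264, -0.4435, 0.1663]
eef_rot: [-0.662, 0.749, -0.0, -0.0]
ft_force: [1.0, -1.3, -0.1]
width: 0.0722
shift [-0.3538 -0.192   0.0462] turn/2 [-2.0000e-04 -0.0000e+00  1.5703e+00] deg 179.9
shift [-0.3538 -0.192   0.0462] turn/2 [ 0.     -0.0002 -0.0005] deg 0.1
now [ 0.264  -0.4435  0.1663] jaw -97.1 z [-0. -0. -1.] w 0.0722 t 0.6667 q7 -0.7635427143139445
```

```bash
python3 -m crank '[{"x":-0.036,"y":-0.019,"z":0.005,"ax":0,"ay":0,"az":0,"claw":-0.65},{"x":-0.071,"y":-0.038,"z":0.01,"ax":0,"ay":0,"az":0,"claw":-0.65},{"x":-0.106,"y":-0.058,"z":0.014,"ax":0,"ay":0,"az":0,"claw":-0.65},{"x":-0.142,"y":-0.077,"z":0.018,"ax":0,"ay":0,"az":0,"claw":-0.65},{"x":-0.177,"y":-0.096,"z":0.023,"ax":0,"ay":0,"az":0,"claw":-0.65}]'
python3 -m crank '[{"x":-0.036,"y":-0.019,"z":0.005,"ax":0,"ay":0,"az":0,"claw":-0.65},{"x":-0.071,"y":-0.038,"z":0.01,"ax":0,"ay":0,"az":0,"claw":-0.65},{"x":-0.106,"y":-0.058,"z":0.014,"ax":0,"ay":0,"az":0,"claw":-0.65},{"x":-0.15,"y":-0.085,"z":0.018,"ax":0,"ay":0,"az":0,"claw":-0.65},{"x":-0.177,"y":-0.096,"z":0.023,"ax":0,"ay":0,"az":0,"claw":-0.65}]'; python3 -c "
from h import *
go(.498,-.116,.026,83)
c=snap('wrist','w1.png',s=1.25)
print(px(c,[.498,-.116,.041]),px(c,[.498,-.116,.062]),px(c,[.484,-.007,.062]),c['eye'])"
```

```text
time: 1.08
ee_pos: [0.381, -0.2795, 0.1437]
eef_rot: [-0.663, 0.749, -0.0, -0.0]
ft_force: [0.9, -0.3, 1.2]
width: 0.0718
time: 1.5
ee_pos: [0.4986, -0.1157, 0.121]
eef_rot: [-0.662, 0.749, -0.001, 0.0]
ft_force: [1.5, -0.5, -0.1]
width: 0.0717
shift [0.0004 0.0007 0.095 ] turn/2 [-2.0000e-04  1.3000e-03  1.5706e+00] deg 180.0
shift [0.0004 0.0007 0.095 ] turn/2 [-0.0008 -0.0001 -0.0002] deg 0.1
now [ 0.4986 -0.1157  0.121 ] jaw -97.0 z [ 0.002 -0.    -1.   ] w 0.0717 t 1.5 q7 -1.6268761566368182
(np.float64(256.3169074444893), np.float64(188.78328587076908)) (np.float64(256.3866882677517), np.float64(195.0105453140287)) (np.float64(122.60901801652116), np.float64(227.85218994827852)) [ 0.56332724 -0.12314592  0.31850981]
```

View pics/w1.png

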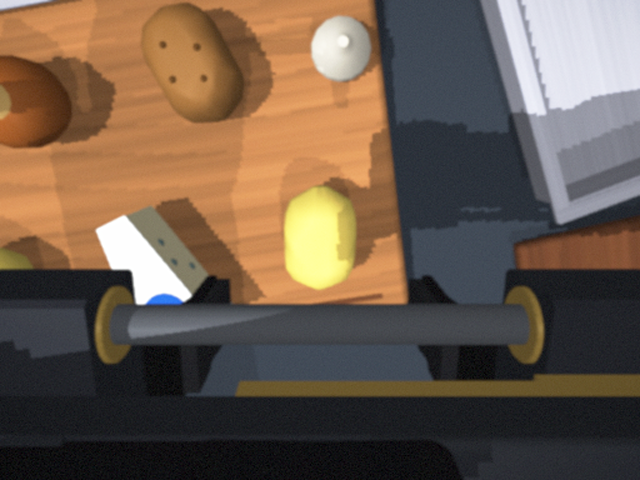

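The potato centre in the wrist view is at (256,190) in unscaled pixels, against (256,189) predicted, and its axis is aligned. I'll descend, grip and lift.

```bash
python3 -m crank '[{"x":0,"y":0,"z":0.035,"ax":0,"ay":0,"az":0,"claw":-0.65},{"x":0,"y":0,"z":0.065,"ax":0,"ay":0,"az":0,"claw":-0.65},{"x":0,"y":0,"z":0.085,"ax":0,"ay":0,"az":0,"claw":-0.65},{"x":0,"y":0,"z":0.094,"ax":0,"ay":0,"az":0,"claw":-0.65},{"x":0,"y":0,"z":0.094,"ax":0,"ay":0,"az":0,"claw":-0.65}]' 20
python3 -m crank '[{"x":0,"y":0,"z":0,"ax":0,"ay":0,"az":0,"claw":1},{"x":0,"y":0,"z":0,"ax":0,"ay":0,"az":0,"claw":1},{"x":0,"y":0,"z":0,"ax":0,"ay":0,"az":0,"claw":1},{"x":0,"y":0,"z":0,"ax":0,"ay":0,"az":0,"claw":1},{"x":0,"y":0,"z":0,"ax":0,"ay":0,"az":0,"claw":1}]' 20
python3 -m crank '[{"x":0,"y":0,"z":-0.015,"ax":0,"ay":0,"az":0,"claw":1},{"x":0,"y":0,"z":-0.04,"ax":0,"ay":0,"az":0,"claw":1},{"x":0,"y":0,"z":-0.065,"ax":0,"ay":0,"az":0,"claw":1},{"x":0,"y":0,"z":-0.08,"ax":0,"ay":0,"az":0,"claw":1},{"x":0,"y":0,"z":-0.08,"ax":0,"ay":0,"az":0,"claw":1}]'; python3 -c "
from h import *
go(.631,-.313,.106,104.8)"
```

```text
time: 1.97
ee_pos: [0.4956, -0.117, 0.0248]
eef_rot: [-0.663, 0.749, 0.001, -0.001]
ft_force: [-0.6, -0.4, 0.7]
width: 0.0719
time: 2.38
ee_pos: [0.4975, -0.1175, 0.0274]
eef_rot: [-0.663, 0.749, -0.001, 0.0]
ft_force: [-0.4, 0.5, 0.1]
width: 0.0464
time: 2.8
ee_pos: [0.4993, -0.1177, 0.1104]
eef_rot: [-0.663, 0.749, -0.003, 0.001]
ft_force: [0.2, 1.0, 0.8]
width: 0.0132
shift [ 0.1778 -0.1545  0.0055] turn/2 [-0.0016  0.0039  1.3805] deg 158.2
shift [ 0.1778 -0.1545  0.0055] turn/2 [-0.0028 -0.0012 -0.1903] deg 21.8
now [ 0.4993 -0.1177  0.1104] jaw -97.0 z [ 0.006 -0.002 -1.   ] w 0.0132 t 2.8 q7 -1.6288512596716938
```

The fingers had only just reached 46 mm when I lifted, so they slipped off. I'll reopen and look.

```bash
python3 -m crank '[{"x":0,"y":0,"z":0,"ax":0,"ay":0,"az":0,"claw":-0.65},{"x":0,"y":0,"z":0,"ax":0,"ay":0,"az":0,"claw":-0.65},{"x":0,"y":0,"z":0,"ax":0,"ay":0,"az":0,"claw":-0.65},{"x":0,"y":0,"z":0,"ax":0,"ay":0,"az":0,"claw":-0.65},{"x":0,"y":0,"z":0,"ax":0,"ay":0,"az":0,"claw":-0.65}]' 25
python3 -c "
from h import *
c=snap('wrist','w2.png',s=1.25)
print(px(c,[.498,-.116,.041]))
go(.498,-.116,.026,83)"
```

```text
time: 3.22
ee_pos: [0.4966, -0.1171, 0.1059]
eef_rot: [-0.663, 0.749, 0.001, -0.0]
ft_force: [0.3, -0.3, -0.4]
width: 0.0385
(np.float64(254.17662315210472), np.float64(190.71418142842987))
shift [-0.0013 -0.0012  0.08  ] turn/2 [-2.0000e-04  7.0000e-04 -1.5708e+00] deg 180.0
shift [-0.0013 -0.0012  0.08  ] turn/2 [0.0004 0.0001 0.    ] deg 0.1
now [ 0.4967 -0.1171  0.106 ] jaw -97.0 z [-0.001  0.    -1.   ] w 0.0423 t 3.2667 q7 -1.6294719062790763
```

View pics/w2.png

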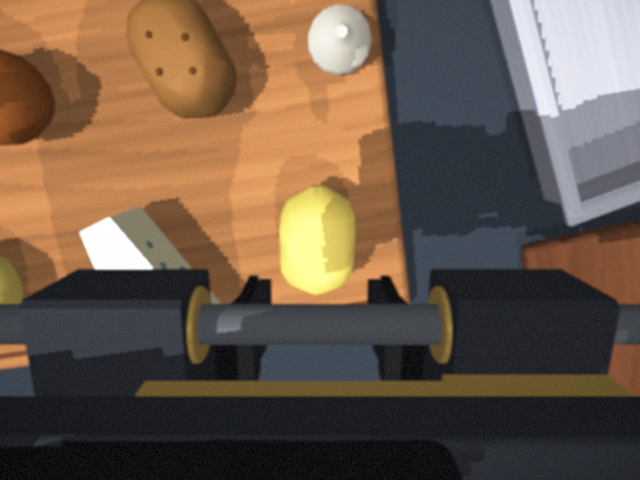

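The potato hasn't moved (centre (254,192), predicted (254,191)). I'll retry with more closing time.

```bash
python3 -m crank '[{"x":0,"y":0,"z":0,"ax":0,"ay":0,"az":0,"claw":-0.65},{"x":0,"y":0,"z":0,"ax":0,"ay":0,"az":0,"claw":-0.65},{"x":0,"y":0,"z":0,"ax":0,"ay":0,"az":0,"claw":-0.65},{"x":0,"y":0,"z":0,"ax":0,"ay":0,"az":0,"claw":-0.65},{"x":0,"y":0,"z":0.02,"ax":0,"ay":0,"az":0,"claw":-0.65}]' 25
python3 -m crank '[{"x":0,"y":0,"z":0.02,"ax":0,"ay":0,"az":0,"claw":-0.65},{"x":0,"y":0,"z":0.04,"ax":0,"ay":0,"az":0,"claw":-0.65},{"x":0,"y":0,"z":0.055,"ax":0,"ay":0,"az":0,"claw":-0.65},{"x":0,"y":0,"z":0.06,"ax":0,"ay":0,"az":0,"claw":-0.65},{"x":0,"y":0,"z":0.06,"ax":0,"ay":0,"az":0,"claw":0}]'
python3 -m crank '[{"x":0,"y":0,"z":0,"ax":0,"ay":0,"az":0,"claw":1},{"x":0,"y":0,"z":0,"ax":0,"ay":0,"az":0,"claw":1},{"x":0,"y":0,"z":0,"ax":0,"ay":0,"az":0,"claw":1},{"x":0,"y":0,"z":0,"ax":0,"ay":0,"az":0,"claw":1},{"x":0,"y":0,"z":0,"ax":0,"ay":0,"az":0,"claw":1}]' 25
python3 -m crank '[{"x":0,"y":0,"z":0,"ax":0,"ay":0,"az":0,"claw":1},{"x":0,"y":0,"z":0,"ax":0,"ay":0,"az":0,"claw":1},{"x":0,"y":0,"z":0,"ax":0,"ay":0,"az":0,"claw":1},{"x":0,"y":0,"z":-0.008,"ax":0,"ay":0,"az":0,"claw":1},{"x":0,"y":0,"z":-0.015,"ax":0,"ay":0,"az":0,"claw":1}]'; python3 -c "
from h import *
go(.631,-.313,.106,104.8)"
```

```text
time: 3.68
ee_pos: [0.4995, -0.1177, 0.0894]
eef_rot: [-0.663, 0.749, -0.002, 0.001]
ft_force: [1.4, 0.0, 0.4]
width: 0.0697
time: 4.1
ee_pos: [0.4961, -0.1171, 0.0255]
eef_rot: [-0.663, 0.749, 0.001, -0.001]
ft_force: [-0.3, -0.4, 0.6]
width: 0.0695
time: 4.52
ee_pos: [0.4974, -0.1174, 0.0271]
eef_rot: [-0.663, 0.749, -0.0, 0.0]
ft_force: [0.1, 0.4, 0.3]
width: 0.0393
time: 4.93
ee_pos: [0.4968, -0.1172, 0.042]
eef_rot: [-0.663, 0.749, 0.0, -0.0]
ft_force: [0.7, 0.6, 0.4]
width: 0.0062
shift [ 0.178  -0.157  -0.0641] turn/2 [ 2.0000e-04 -4.0000e-04  1.3806e+00] deg 158.2
shift [ 0.178  -0.157  -0.0641] turn/2 [ 3.000e-04  1.000e-04 -1.902e-01] deg 21.8
now [ 0.4968 -0.1172  0.042 ] jaw -97.0 z [-0.001  0.    -1.   ] w 0.0062 t 4.9333 q7 -1.668246974398875
```

Closed to 6 mm with nothing between the pads, which is unexpected. I'll check from the scene camera and project the TCP.

```bash
python3 -c "
from h import *
s=r.read_state();p=s['ee_pos']
c=snap('scene','s2.png',(190,110,350,230),5)
print(px(c,p),px(c,[.498,-.116,.041]))
w=snap('wrist','w3.png'); print(px(w,p),px(w,[.498,-.116,.041]),w['eye'],w['orientation'])
print(s['ee_pos'],s['eef_rot'],r.tcp_to_grasp)
"
```

```text
(np.float64(232.37269109193176), np.float64(160.04911504952)) (np.float64(232.7083900596987), np.float64(160.69217181280538))
(np.float64(255.81777830709447), np.float64(219.11458540354297)) (np.float64(253.7162881606977), np.float64(217.01174712802995)) [ 0.5626421  -0.12482921  0.24128726] [-0.65849041  0.74279666  0.09081376 -0.07997725]
[ 0.49683591 -0.11716367  0.04203993] [-6.62668602e-01  7.48912706e-01  2.61104807e-04 -1.19657724e-04] -0.0187
```

View pics/s2.png

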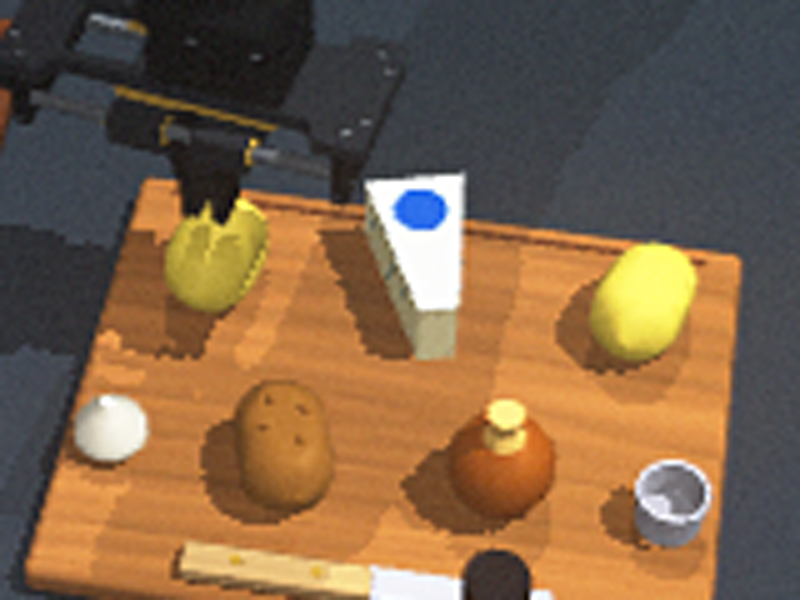

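View pics/w3.png

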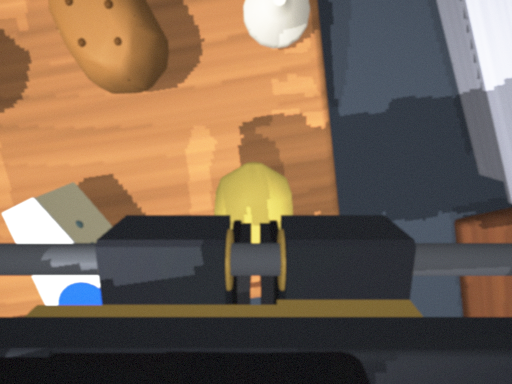

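```bash
python3 -c "
from h import *
w=camera('wrist');c=camera('scene');print(w['fx'],w['cx'],w['cy'])
def ray(c,u,v): 
    d=R.from_quat(c['orientation']).apply([(u-c['cx'])/c['fx'],(v-c['cy'])/c['fy'],1]); return np.array(c['eye']),d/np.linalg.norm(d)
for vs in (152,154,156):
  for vw in (219,223,228,235):
    a,d=ray(c,233,vs); b,e=ray(w,257,vw)
    t=np.linalg.lstsq(np.c_[d,-e],b-a,rcond=None)[0]; print(vs,vw,((a+t[0]*d+b+t[1]*e)/2).round(3),np.linalg.norm(a+t[0]*d-b-t[1]*e).round(3))
im=cv2.imread('pics/w3.png')[150:310,160:360]; cv2.imwrite('pics/w3c.png',cv2.resize(im,None,fx=3.5,fy=3.5,interpolation=2))
"
```

```text
340.7398199015296 255.09753620740565 192.34899950247603
152 219 [ 0.509 -0.115  0.086] 0.01
152 223 [ 0.506 -0.115  0.083] 0.009
152 228 [ 0.503 -0.116  0.079] 0.007
152 235 [ 0.498 -0.116  0.074] 0.005
154 219 [ 0.506 -0.116  0.075] 0.008
154 223 [ 0.503 -0.116  0.072] 0.007
154 228 [ 0.499 -0.116  0.068] 0.005
154 235 [ 0.494 -0.116  0.063] 0.003
156 219 [ 0.503 -0.116  0.064] 0.006
156 223 [ 0.499 -0.116  0.06 ] 0.005
156 228 [ 0.496 -0.117  0.056] 0.003
156 235 [ 0.49  -0.117  0.051] 0.0
```

View pics/w3c.png

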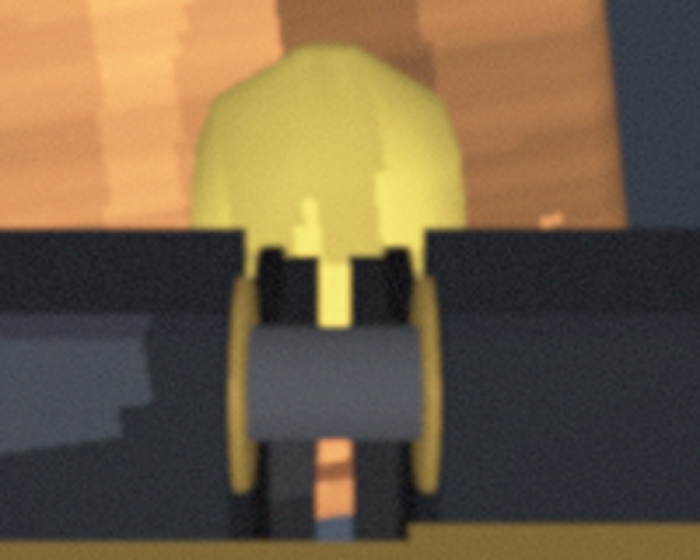

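The fingertips sit over the potato with yellow visible below them. Triangulated, the tips are at z≈0.065–0.07 while the reported TCP z is 0.042. So the real tips are about 25 mm higher than reported. I'll open and go down gently by feel, watching the force.

```bash
python3 -m crank '[{"x":0,"y":0,"z":-0.02,"ax":0,"ay":0,"az":0,"claw":-0.65},{"x":0,"y":0,"z":-0.03,"ax":0,"ay":0,"az":0,"claw":-0.65},{"x":0,"y":0,"z":-0.03,"ax":0,"ay":0,"az":0,"claw":-0.65},{"x":0,"y":0,"z":-0.03,"ax":0,"ay":0,"az":0,"claw":-0.65},{"x":0,"y":0,"z":-0.03,"ax":0,"ay":0,"az":0,"claw":-0.65}]' 25
python3 -m crank '[{"x":0,"y":0,"z":0,"ax":0,"ay":0,"az":0,"claw":-0.65},{"x":0,"y":0,"z":0,"ax":0,"ay":0,"az":0,"claw":-0.65},{"x":0,"y":0,"z":0,"ax":0,"ay":0,"az":0,"claw":-0.65},{"x":0,"y":0,"z":0,"ax":0,"ay":0,"az":0,"claw":-0.65},{"x":0,"y":0,"z":0,"ax":0,"ay":0,"az":0,"claw":-0.65}]'
python3 -m crank '[{"x":0,"y":0,"z":0.02,"ax":0,"ay":0,"az":0,"claw":-0.65},{"x":0,"y":0,"z":0.035,"ax":0,"ay":0,"az":0,"claw":-0.65},{"x":0,"y":0,"z":0.045,"ax":0,"ay":0,"az":0,"claw":-0.65},{"x":0,"y":0,"z":0.045,"ax":0,"ay":0,"az":0,"claw":-0.65},{"x":0,"y":0,"z":0.045,"ax":0,"ay":0,"az":0,"claw":-0.65}]'
python3 -m crank '[{"x":0,"y":0,"z":0.003,"ax":0,"ay":0,"az":0,"claw":-0.65},{"x":0,"y":0,"z":0.006,"ax":0,"ay":0,"az":0,"claw":-0.65},{"x":0,"y":0,"z":0.006,"ax":0,"ay":0,"az":0,"claw":-0.65},{"x":0,"y":0,"z":0.006,"ax":0,"ay":0,"az":0,"claw":-0.65},{"x":0,"y":0,"z":0.006,"ax":0,"ay":0,"az":0,"claw":-0.65}]'
python3 -c "
from h import *
c=snap('scene','s3.png',(190,110,290,190),7)
p=r.read_state()['ee_pos'];print(px(c,p),px(c,np.array(p)+[0,0,.025]),p)"
```

```text
time: 5.55
ee_pos: [0.4967, -0.1173, 0.0709]
eef_rot: [-0.663, 0.749, 0.0, -0.0]
ft_force: [-0.7, 0.3, 0.4]
width: 0.0264
time: 5.97
ee_pos: [0.497, -0.1172, 0.0714]
eef_rot: [-0.663, 0.749, 0.0, -0.0]
ft_force: [-0.4, -0.5, 0.1]
width: 0.0598
time: 6.38
ee_pos: [0.4968, -0.1171, 0.0265]
eef_rot: [-0.663, 0.749, 0.0, -0.0]
ft_force: [-0.5, 0.6, 0.3]
width: 0.0714
time: 6.8
ee_pos: [0.4972, -0.1173, 0.0208]
eef_rot: [-0.663, 0.749, -0.0, 0.0]
ft_force: [0.6, -0.2, -0.9]
width: 0.0722
(np.float64(232.63704127427724), np.float64(165.18637828896138)) (np.float64(232.2113858335941), np.float64(159.22494331595834)) [ 0.4972076  -0.11733698  0.02083311]
```

View pics/s3.png

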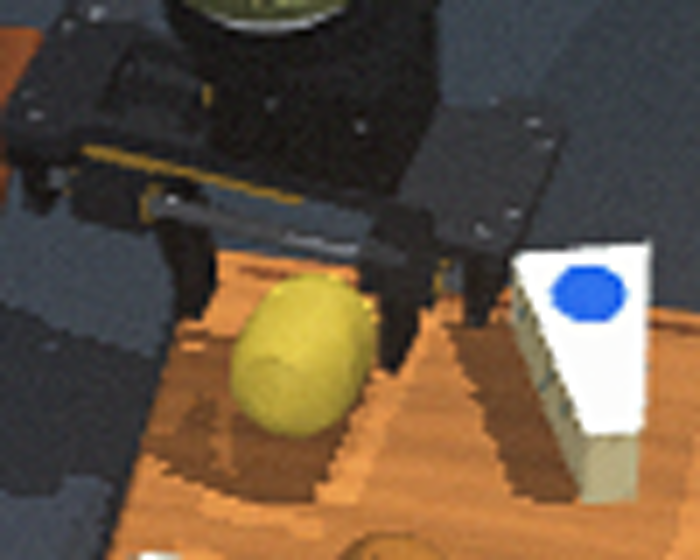

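The tip midpoint is at (232.7,158.7), which matches "reported + 25 mm" (232.2,159.2). I'll go 18 mm lower in two steps, close for longer and test-lift.

```bash
python3 -m crank '[{"x":0,"y":0,"z":0.005,"ax":0,"ay":0,"az":0,"claw":-0.65},{"x":0,"y":0,"z":0.01,"ax":0,"ay":0,"az":0,"claw":-0.65},{"x":0,"y":0,"z":0.01,"ax":0,"ay":0,"az":0,"claw":-0.65},{"x":0,"y":0,"z":0.01,"ax":0,"ay":0,"az":0,"claw":-0.65},{"x":0,"y":0,"z":0.01,"ax":0,"ay":0,"az":0,"claw":-0.65}]' 25
python3 -m crank '[{"x":0,"y":0,"z":0.004,"ax":0,"ay":0,"az":0,"claw":-0.65},{"x":0,"y":0,"z":0.008,"ax":0,"ay":0,"az":0,"claw":-0.65},{"x":0,"y":0,"z":0.008,"ax":0,"ay":0,"az":0,"claw":-0.65},{"x":0,"y":0,"z":0.008,"ax":0,"ay":0,"az":0,"claw":1},{"x":0,"y":0,"z":0.008,"ax":0,"ay":0,"az":0,"claw":1}]'
python3 -m crank '[{"x":0,"y":0,"z":0,"ax":0,"ay":0,"az":0,"claw":1},{"x":0,"y":0,"z":0,"ax":0,"ay":0,"az":0,"claw":1},{"x":0,"y":0,"z":0,"ax":0,"ay":0,"az":0,"claw":1},{"x":0,"y":0,"z":0,"ax":0,"ay":0,"az":0,"claw":1},{"x":0,"y":0,"z":0,"ax":0,"ay":0,"az":0,"claw":1}]'
python3 -m crank '[{"x":0,"y":0,"z":0,"ax":0,"ay":0,"az":0,"claw":1},{"x":0,"y":0,"z":0,"ax":0,"ay":0,"az":0,"claw":1},{"x":0,"y":0,"z":-0.005,"ax":0,"ay":0,"az":0,"claw":1},{"x":0,"y":0,"z":-0.01,"ax":0,"ay":0,"az":0,"claw":1},{"x":0,"y":0,"z":-0.02,"ax":0,"ay":0,"az":0,"claw":1}]'
python3 -c "
from h import *
go(.631,-.313,.075,104.8)"
```

```text
time: 7.27
ee_pos: [0.497, -0.1172, 0.0104]
eef_rot: [-0.663, 0.749, 0.0, -0.0]
ft_force: [0.3, -0.1, 0.1]
width: 0.0719
time: 7.68
ee_pos: [0.497, -0.1173, 0.0025]
eef_rot: [-0.663, 0.749, -0.0, -0.0]
ft_force: [0.3, -0.0, -0.4]
width: 0.0652
time: 8.1
ee_pos: [0.4971, -0.1172, 0.0027]
eef_rot: [-0.663, 0.749, -0.0, 0.0]
ft_force: [0.4, 0.7, 1.4]
width: 0.0456
time: 8.52
ee_pos: [0.4963, -0.1172, 0.0224]
eef_rot: [-0.663, 0.749, 0.001, -0.0]
ft_force: [0.0, 0.2, -1.1]
width: 0.0453
shift [ 0.1779 -0.1575 -0.0529] turn/2 [ 3.0000e-04 -1.0000e-03  1.3805e+00] deg 158.2
shift [ 0.1779 -0.1575 -0.0529] turn/2 [ 0.0007  0.0002 -0.1903] deg 21.8
now [ 0.4963 -0.1172  0.0224] jaw -97.0 z [-0.001  0.    -1.   ] w 0.0453 t 8.5167 q7 -1.6822001167205962
```

Held at 45 mm, and the wrist shows about 1 N of weight. I'll carry it to the pan.

```bash
python3 -m crank '[{"x":0,"y":0,"z":-0.025,"ax":0,"ay":0,"az":0,"claw":1},{"x":0.01,"y":-0.01,"z":-0.05,"ax":0,"ay":0,"az":0,"claw":1},{"x":0.035,"y":-0.03,"z":-0.05,"ax":0,"ay":0,"az":0,"claw":1},{"x":0.062,"y":-0.055,"z":-0.05,"ax":0,"ay":0,"az":0,"claw":1},{"x":0.09,"y":-0.08,"z":-0.05,"ax":0,"ay":0,"az":0,"claw":1}]'
python3 -m crank '[{"x":0.025,"y":-0.022,"z":0,"ax":0,"ay":0,"az":-0.05,"claw":1},{"x":0.05,"y":-0.044,"z":0,"ax":0,"ay":0,"az":-0.1,"claw":1},{"x":0.075,"y":-0.065,"z":0,"ax":0,"ay":0,"az":-0.15,"claw":1},{"x":0.088,"y":-0.078,"z":0,"ax":0,"ay":0,"az":-0.19,"claw":1},{"x":0.088,"y":-0.078,"z":0,"ax":0,"ay":0,"az":-0.19,"claw":1}]'
python3 -c "
from h import *
go(.631,-.313,-.0135,104.8)"
```

```text
time: 8.93
ee_pos: [0.5666, -0.2177, 0.0745]
eef_rot: [-0.663, 0.749, -0.001, 0.0]
ft_force: [1.0, 0.9, -0.8]
width: 0.0459
time: 9.35
ee_pos: [0.6326, -0.3179, 0.0725]
eef_rot: [0.792, -0.61, 0.0, 0.0]
ft_force: [0.6, 0.4, -1.8]
width: 0.0456
shift [-0.0052  0.0003  0.086 ] turn/2 [ 1.0000e-03  0.0000e+00 -1.5708e+00] deg 180.0
shift [-0.0052  0.0003  0.086 ] turn/2 [ 0.     -0.0006  0.    ] deg 0.1
now [ 0.6326 -0.3179  0.0725] jaw -75.2 z [ 0.    -0.001 -1.   ] w 0.0456 t 9.35 q7 -1.0783122917565005
```

```bash
python3 -m crank '[{"x":-0.004,"y":0,"z":0.03,"ax":0,"ay":0,"az":0,"claw":1},{"x":-0.004,"y":0,"z":0.055,"ax":0,"ay":0,"az":0,"claw":1},{"x":-0.004,"y":0,"z":0.073,"ax":0,"ay":0,"az":0,"claw":1},{"x":-0.004,"y":0,"z":0.08,"ax":0,"ay":0,"az":0,"claw":1},{"x":-0.004,"y":0,"z":0.08,"ax":0,"ay":0,"az":0,"claw":1}]'
python3 -m crank '[{"x":0,"y":0,"z":0.003,"ax":0,"ay":0,"az":0,"claw":1},{"x":0,"y":0,"z":0.005,"ax":0,"ay":0,"az":0,"claw":1},{"x":0,"y":0,"z":0.006,"ax":0,"ay":0,"az":0,"claw":1},{"x":0,"y":0,"z":0.006,"ax":0,"ay":0,"az":0,"claw":1},{"x":0,"y":0,"z":0.006,"ax":0,"ay":0,"az":0,"claw":1}]'
python3 -m crank '[{"x":0,"y":0,"z":0,"ax":0,"ay":0,"az":0,"claw":-0.5},{"x":0,"y":0,"z":0,"ax":0,"ay":0,"az":0,"claw":-0.5},{"x":0,"y":0,"z":0,"ax":0,"ay":0,"az":0,"claw":-0.5},{"x":0,"y":0,"z":0,"ax":0,"ay":0,"az":0,"claw":-0.5},{"x":0,"y":0,"z":0,"ax":0,"ay":0,"az":0,"claw":-0.5}]'
python3 -m crank '[{"x":0,"y":0,"z":-0.01,"ax":0,"ay":0,"az":0,"claw":-0.5},{"x":0,"y":0,"z":-0.04,"ax":0,"ay":0,"az":0,"claw":-0.5},{"x":0,"y":0,"z":-0.08,"ax":0,"ay":0,"az":0,"claw":-0.65},{"x":0,"y":0,"z":-0.11,"ax":0,"ay":0,"az":0,"claw":-0.65},{"x":0,"y":0,"z":-0.11,"ax":0,"ay":0,"az":0,"claw":-0.65}]'
python3 -c "
from h import *
c=snap('wrist','w4.png')
print(px(c,[.631,-.313,.024]),px(c,[.594,-.323,.003]))
go(.484,.113,.1,76.5)"
```

```text
time: 9.77
ee_pos: [0.6299, -0.3086, -0.0087]
eef_rot: [0.792, -0.61, -0.001, 0.0]
ft_force: [-0.7, 0.5, -0.8]
width: 0.0459
time: 10.18
ee_pos: [0.6315, -0.3095, -0.0127]
eef_rot: [0.792, -0.61, 0.0, -0.0]
ft_force: [-0.4, -0.1, -1.5]
width: 0.0454
time: 10.6
ee_pos: [0.6312, -0.3094, -0.0133]
eef_rot: [0.792, -0.61, 0.0, 0.0]
ft_force: [-0.4, -1.0, -0.4]
width: 0.0636
time: 11.02
ee_pos: [0.6349, -0.3104, 0.1055]
eef_rot: [0.792, -0.61, 0.005, -0.001]
ft_force: [0.7, -0.3, 0.8]
width: 0.071
(np.float64(256.91095101731275), np.float64(193.83793197234783)) (np.float64(256.8018570419058), np.float64(228.48919796673127))
shift [-4.473e-01  3.690e-02 -4.000e-04] turn/2 [ 0.0022 -0.0048 -1.3242] deg 151.7
shift [-4.473e-01  3.690e-02 -4.000e-04] turn/2 [-0.0035 -0.0016  0.2466] deg 28.3
now [ 0.6336 -0.3101  0.102 ] jaw -75.2 z [ 0.007 -0.003 -1.   ] w 0.0715 t 11.0667 q7 -1.0831532754364264
```

View pics/w4.png

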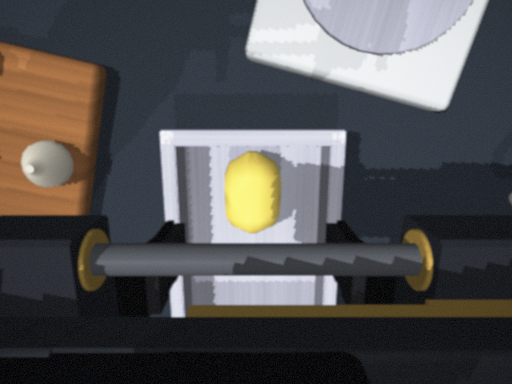

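The first peeled potato lies in the pan at pixel (252,192), predicted (257,194). Now the left peeled potato.

```bash
python3 -m crank '[{"x":-0.03,"y":0.002,"z":0,"ax":0,"ay":0,"az":0.06,"claw":-0.65},{"x":-0.065,"y":0.005,"z":0,"ax":0,"ay":0,"az":0.12,"claw":-0.65},{"x":-0.1,"y":0.008,"z":0,"ax":0,"ay":0,"az":0.18,"claw":-0.65},{"x":-0.135,"y":0.011,"z":0,"ax":0,"ay":0,"az":0.2466,"claw":-0.65},{"x":-0.17,"y":0.014,"z":0,"ax":0,"ay":0,"az":0.2466,"claw":-0.65}]'
python3 -c "
from h import *
go(.484,.113,.08,76.5)"
```

```text
time: 11.48
ee_pos: [0.573, -0.1471, 0.0962]
eef_rot: [-0.616, 0.788, 0.0, -0.0]
ft_force: [0.8, 0.8, 0.3]
width: 0.0716
shift [-0.2309  0.1491  0.0162] turn/2 [-2.0000e-04 -5.0000e-04  1.5668e+00] deg 179.5
shift [-0.2309  0.1491  0.0162] turn/2 [ 0.0003 -0.0001 -0.004 ] deg 0.5
now [ 0.573  -0.1471  0.0962] jaw -104.0 z [-0.001 -0.    -1.   ] w 0.0716 t 11.4833 q7 -1.7665739053042977
```

```bash
python3 -m crank '[{"x":-0.03,"y":0.02,"z":0,"ax":0,"ay":0,"az":0,"claw":-0.65},{"x":-0.06,"y":0.039,"z":0,"ax":0,"ay":0,"az":0,"claw":-0.65},{"x":-0.09,"y":0.058,"z":0,"ax":0,"ay":0,"az":0,"claw":-0.65},{"x":-0.12,"y":0.077,"z":0,"ax":0,"ay":0,"az":0,"claw":-0.65},{"x":-0.15,"y":0.097,"z":0,"ax":0,"ay":0,"az":0,"claw":-0.65}]'
python3 -m crank '[{"x":-0.03,"y":0.02,"z":0,"ax":0,"ay":0,"az":0,"claw":-0.65},{"x":-0.06,"y":0.039,"z":0.005,"ax":0,"ay":0,"az":0,"claw":-0.65},{"x":-0.08,"y":0.052,"z":0.016,"ax":0,"ay":0,"az":0,"claw":-0.65},{"x":-0.081,"y":0.052,"z":0.016,"ax":0,"ay":0,"az":0,"claw":-0.65},{"x":-0.081,"y":0.052,"z":0.016,"ax":0,"ay":0,"az":0,"claw":-0.65}]'
python3 -c "
from h import *
go(.484,.113,.0025,76.5)"
```

```text
time: 11.9
ee_pos: [0.5137, 0.0213, 0.0963]
eef_rot: [-0.619, 0.785, -0.0, -0.0]
ft_force: [0.7, 0.7, -0.3]
width: 0.0717
time: 12.32
ee_pos: [0.4821, 0.112, 0.08]
eef_rot: [-0.62, 0.784, 0.0, -0.001]
ft_force: [0.8, 0.2, 0.4]
width: 0.0719
shift [-0.0015 -0.0017  0.0775] turn/2 [ 5.0000e-04  9.0000e-04 -1.5691e+00] deg 179.8
shift [-0.0015 -0.0017  0.0775] turn/2 [ 0.0006 -0.0003  0.0017] deg 0.2
now [0.4821 0.112  0.08  ] jaw -103.3 z [-0.001 -0.    -1.   ] w 0.0719 t 12.3167 q7 -2.2281697386342527
```

```bash
python3 -m crank '[{"x":-0.001,"y":-0.001,"z":0.03,"ax":0,"ay":0,"az":0,"claw":-0.65},{"x":-0.001,"y":-0.001,"z":0.055,"ax":0,"ay":0,"az":0,"claw":-0.65},{"x":-0.001,"y":-0.001,"z":0.07,"ax":0,"ay":0,"az":0,"claw":-0.65},{"x":-0.001,"y":-0.001,"z":0.077,"ax":0,"ay":0,"az":0,"claw":-0.65},{"x":-0.001,"y":-0.001,"z":0.077,"ax":0,"ay":0,"az":0,"claw":-0.65}]'
python3 -m crank '[{"x":0,"y":0,"z":0,"ax":0,"ay":0,"az":0,"claw":1},{"x":0,"y":0,"z":0,"ax":0,"ay":0,"az":0,"claw":1},{"x":0,"y":0,"z":0,"ax":0,"ay":0,"az":0,"claw":1},{"x":0,"y":0,"z":0,"ax":0,"ay":0,"az":0,"claw":1},{"x":0,"y":0,"z":0,"ax":0,"ay":0,"az":0,"claw":1}]'
python3 -m crank '[{"x":0,"y":0,"z":0,"ax":0,"ay":0,"az":0,"claw":1},{"x":0,"y":0,"z":0,"ax":0,"ay":0,"az":0,"claw":1},{"x":0,"y":0,"z":0,"ax":0,"ay":0,"az":0,"claw":1},{"x":0,"y":0,"z":0,"ax":0,"ay":0,"az":0,"claw":1},{"x":0,"y":0,"z":-0.01,"ax":0,"ay":0,"az":0,"claw":1}]'
python3 -m crank '[{"x":0,"y":0,"z":-0.02,"ax":0,"ay":0,"az":0,"claw":1},{"x":0,"y":0,"z":-0.045,"ax":0,"ay":0,"az":0,"claw":1},{"x":0,"y":0,"z":-0.07,"ax":0,"ay":0,"az":0,"claw":1},{"x":0,"y":0,"z":-0.085,"ax":0,"ay":0,"az":0,"claw":1},{"x":0,"y":0,"z":-0.085,"ax":0,"ay":0,"az":0,"claw":1}]'
python3 -c "
from h import *
go(.557,-.333,.098,104.8)"
```

```text
time: 12.73
ee_pos: [0.4837, 0.1102, 0.0022]
eef_rot: [-0.619, 0.786, 0.001, -0.001]
ft_force: [0.4, -0.2, -0.2]
width: 0.0719
time: 13.15
ee_pos: [0.4849, 0.1117, 0.0042]
eef_rot: [-0.619, 0.785, -0.0, 0.0]
ft_force: [0.4, 0.8, 1.2]
width: 0.0461
time: 13.57
ee_pos: [0.4833, 0.1113, 0.0125]
eef_rot: [-0.619, 0.785, 0.001, -0.001]
ft_force: [0.3, 0.3, -1.7]
width: 0.0452
time: 13.98
ee_pos: [0.4863, 0.1122, 0.1022]
eef_rot: [-0.619, 0.785, -0.001, 0.002]
ft_force: [0.5, -0.8, -0.0]
width: 0.0456
shift [ 0.4164 -0.1725  0.0044] turn/2 [2.000e-04 3.500e-03 1.324e+00] deg 151.7
shift [ 0.4164 -0.1725  0.0044] turn/2 [-2.600e-03  2.000e-04 -2.468e-01] deg 28.3
now [0.4863 0.1122 0.1022] jaw -103.5 z [ 0.005  0.    -1.   ] w 0.0456 t 13.9833 q7 -2.2168378473069876
```

```bash
python3 -m crank '[{"x":0.02,"y":-0.008,"z":0,"ax":0,"ay":0,"az":0,"claw":1},{"x":0.05,"y":-0.02,"z":0,"ax":0,"ay":0,"az":0,"claw":1},{"x":0.085,"y":-0.035,"z":0,"ax":0,"ay":0,"az":0,"claw":1},{"x":0.12,"y":-0.05,"z":0,"ax":0,"ay":0,"az":0,"claw":1},{"x":0.155,"y":-0.064,"z":0,"ax":0,"ay":0,"az":0,"claw":1}]'
python3 -m crank '[{"x":0.035,"y":-0.014,"z":0,"ax":0,"ay":0,"az":0,"claw":1},{"x":0.07,"y":-0.029,"z":0,"ax":0,"ay":0,"az":0,"claw":1},{"x":0.105,"y":-0.044,"z":0,"ax":0,"ay":0,"az":0,"claw":1},{"x":0.14,"y":-0.058,"z":0,"ax":0,"ay":0,"az":0,"claw":1},{"x":0.17,"y":-0.07,"z":0,"ax":0,"ay":0,"az":0,"claw":1}]'
python3 -m crank '[{"x":0.025,"y":-0.01,"z":0,"ax":0,"ay":0,"az":-0.055,"claw":1},{"x":0.05,"y":-0.02,"z":0,"ax":0,"ay":0,"az":-0.11,"claw":1},{"x":0.075,"y":-0.032,"z":0,"ax":0,"ay":0,"az":-0.165,"claw":1},{"x":0.091,"y":-0.039,"z":0,"ax":0,"ay":0,"az":-0.22,"claw":1},{"x":0.091,"y":-0.039,"z":0,"ax":0,"ay":0,"az":-0.247,"claw":1}]'
python3 -c "
from h import *
go(.557,-.333,-.0115,104.8)"
```

```text
time: 14.4
ee_pos: [0.51, -0.0558, 0.0981]
eef_rot: [-0.619, 0.785, 0.0, -0.0]
ft_force: [0.8, 0.1, -0.7]
width: 0.0452
time: 14.82
ee_pos: [0.5381, -0.2385, 0.0978]
eef_rot: [-0.619, 0.786, 0.0, -0.001]
ft_force: [0.3, -0.9, -1.9]
width: 0.0457
time: 15.23
ee_pos: [0.554, -0.3381, 0.0971]
eef_rot: [0.793, -0.61, -0.001, 0.001]
ft_force: [0.2, -0.1, -1.2]
width: 0.0452
shift [-0.0042 -0.0044  0.1086] turn/2 [ 2.0000e-04  1.6000e-03 -1.5701e+00] deg 179.9
shift [-0.0042 -0.0044  0.1086] turn/2 [ 0.001  -0.0001  0.0007] deg 0.1
now [ 0.554  -0.3381  0.0971] jaw -75.1 z [-0.002 -0.001 -1.   ] w 0.0452 t 15.2333 q7 -0.9717898498135918
```

```bash
python3 -m crank '[{"x":-0.004,"y":-0.002,"z":0.03,"ax":0,"ay":0,"az":0,"claw":1},{"x":-0.004,"y":-0.002,"z":0.06,"ax":0,"ay":0,"az":0,"claw":1},{"x":-0.004,"y":-0.002,"z":0.085,"ax":0,"ay":0,"az":0,"claw":1},{"x":-0.004,"y":-0.002,"z":0.1,"ax":0,"ay":0,"az":0,"claw":1},{"x":-0.004,"y":-0.002,"z":0.103,"ax":0,"ay":0,"az":0,"claw":1}]'
python3 -m crank '[{"x":0,"y":0,"z":0.003,"ax":0,"ay":0,"az":0,"claw":1},{"x":0,"y":0,"z":0.006,"ax":0,"ay":0,"az":0,"claw":1},{"x":0,"y":0,"z":0.0075,"ax":0,"ay":0,"az":0,"claw":1},{"x":0,"y":0,"z":0.0075,"ax":0,"ay":0,"az":0,"claw":1},{"x":0,"y":0,"z":0.0075,"ax":0,"ay":0,"az":0,"claw":1}]'
python3 -m crank '[{"x":0,"y":0,"z":0,"ax":0,"ay":0,"az":0,"claw":-0.5},{"x":0,"y":0,"z":0,"ax":0,"ay":0,"az":0,"claw":-0.5},{"x":0,"y":0,"z":0,"ax":0,"ay":0,"az":0,"claw":-0.5},{"x":0,"y":0,"z":0,"ax":0,"ay":0,"az":0,"claw":-0.5},{"x":0,"y":0,"z":0,"ax":0,"ay":0,"az":0,"claw":-0.5}]'
python3 -m crank '[{"x":0,"y":0,"z":-0.01,"ax":0,"ay":0,"az":0,"claw":-0.5},{"x":0,"y":0,"z":-0.04,"ax":0,"ay":0,"az":0,"claw":-0.5},{"x":0,"y":0,"z":-0.08,"ax":0,"ay":0,"az":0,"claw":-0.65},{"x":0,"y":0,"z":-0.11,"ax":0,"ay":0,"az":0,"claw":-0.65},{"x":0,"y":0,"z":-0.11,"ax":0,"ay":0,"az":0,"claw":-0.65}]'
python3 -c "
from h import *
c=snap('wrist','w5.png')
print(px(c,[.557,-.333,.024]),px(c,[.594,-.323,.003]))
go(.614,-.055,.1,103)"
```

```text
time: 15.65
ee_pos: [0.5538, -0.3275, -0.0087]
eef_rot: [0.792, -0.61, -0.003, 0.0]
ft_force: [-1.0, 0.4, -1.7]
width: 0.0456
time: 16.07
ee_pos: [0.557, -0.3291, -0.0111]
eef_rot: [0.792, -0.61, 0.001, -0.0]
ft_force: [-0.3, 0.2, -0.8]
width: 0.0453
time: 16.48
ee_pos: [0.5566, -0.329, -0.0118]
eef_rot: [0.792, -0.61, 0.0, 0.0]
ft_force: [0.5, -0.7, -0.5]
width: 0.0639
time: 16.9
ee_pos: [0.5602, -0.3304, 0.1064]
eef_rot: [0.792, -0.61, 0.005, -0.001]
ft_force: [0.5, -0.5, 0.8]
width: 0.0709
(np.float64(257.1239041718334), np.float64(192.7579534482473)) (np.float64(256.7356592561097), np.float64(144.819403959506))
shift [-0.2517 -0.1235  0.0024] turn/2 [ 0.0041 -0.0042 -1.5549] deg 178.2
shift [-0.2517 -0.1235  0.0024] turn/2 [-0.0027 -0.0026  0.0158] deg 1.9
now [ 0.559  -0.3299  0.1031] jaw -75.2 z [ 0.007 -0.004 -1.   ] w 0.0713 t 16.95 q7 -0.9862916917428117
```

View pics/w5.png

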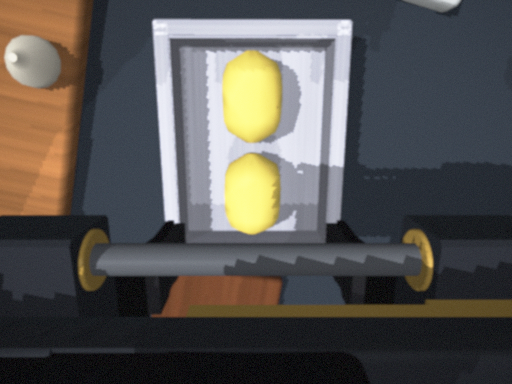

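Both potatoes are in the pan, at pixels (252,96) and (252,193). Next is the unpeeled potato.

```bash
python3 -m crank '[{"x":-0.03,"y":-0.015,"z":0,"ax":0,"ay":0,"az":0,"claw":-0.65},{"x":-0.06,"y":-0.029,"z":0,"ax":0,"ay":0,"az":0,"claw":-0.65},{"x":-0.09,"y":-0.044,"z":0,"ax":0,"ay":0,"az":0,"claw":-0.65},{"x":-0.12,"y":-0.059,"z":0,"ax":0,"ay":0,"az":0,"claw":-0.65},{"x":-0.15,"y":-0.074,"z":0,"ax":0,"ay":0,"az":0,"claw":-0.65}]'
python3 -m crank '[{"x":-0.03,"y":-0.015,"z":0,"ax":0,"ay":0,"az":0,"claw":-0.65},{"x":-0.06,"y":-0.029,"z":0.01,"ax":0,"ay":0,"az":0,"claw":-0.65},{"x":-0.085,"y":-0.042,"z":0.02,"ax":0,"ay":0,"az":0,"claw":-0.65},{"x":-0.1,"y":-0.049,"z":0.02,"ax":0,"ay":0,"az":0,"claw":-0.65},{"x":-0.1,"y":-0.049,"z":0.02,"ax":0,"ay":0,"az":0,"claw":-0.65}]'
python3 -c "
from h import *
c=snap('wrist','w6.png')
print(px(c,[.614,-.055,.041]),px(c,[.605,.055,.045]))
go(.614,-.055,.0025,103)"
```

```text
time: 17.37
ee_pos: [0.5894, -0.1634, 0.0977]
eef_rot: [0.792, -0.61, -0.0, 0.0]
ft_force: [1.0, 0.6, -0.7]
width: 0.0717
time: 17.78
ee_pos: [0.6111, -0.0499, 0.0772]
eef_rot: [0.794, -0.607, -0.001, -0.001]
ft_force: [0.5, 0.5, 0.0]
width: 0.0717
(np.float64(264.0971869006944), np.float64(200.4862812432752)) (np.float64(106.3255381114896), np.float64(173.2837405281374))
shift [ 0.0028 -0.0022  0.075 ] turn/2 [-1.0000e-03  6.0000e-04 -1.5529e+00] deg 177.9
shift [ 0.0028 -0.0022  0.075 ] turn/2 [0.0004 0.0006 0.0179] deg 2.1
now [ 0.6112 -0.053   0.0775] jaw -74.9 z [-0.001  0.001 -1.   ] w 0.0717 t 17.8333 q7 -1.4646131296596956
```

View pics/w6.png

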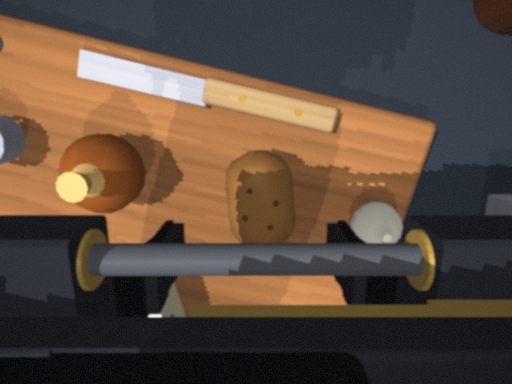

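The unpeeled potato is at about (260,200), predicted (264,200), and the garlic is clear of the jaw. I'll grip.

```bash
python3 -m crank '[{"x":0.001,"y":-0.001,"z":0.03,"ax":0,"ay":0,"az":0.018,"claw":-0.65},{"x":0.001,"y":-0.001,"z":0.055,"ax":0,"ay":0,"az":0.018,"claw":-0.65},{"x":0.001,"y":-0.001,"z":0.069,"ax":0,"ay":0,"az":0.018,"claw":-0.65},{"x":0.001,"y":-0.001,"z":0.075,"ax":0,"ay":0,"az":0.018,"claw":-0.65},{"x":0.001,"y":-0.001,"z":0.075,"ax":0,"ay":0,"az":0.018,"claw":-0.65}]'
python3 -m crank '[{"x":0,"y":0,"z":0,"ax":0,"ay":0,"az":0,"claw":1},{"x":0,"y":0,"z":0,"ax":0,"ay":0,"az":0,"claw":1},{"x":0,"y":0,"z":0,"ax":0,"ay":0,"az":0,"claw":1},{"x":0,"y":0,"z":0,"ax":0,"ay":0,"az":0,"claw":1},{"x":0,"y":0,"z":0,"ax":0,"ay":0,"az":0,"claw":1}]'
python3 -m crank '[{"x":0,"y":0,"z":0,"ax":0,"ay":0,"az":0,"claw":1},{"x":0,"y":0,"z":0,"ax":0,"ay":0,"az":0,"claw":1},{"x":0,"y":0,"z":0,"ax":0,"ay":0,"az":0,"claw":1},{"x":0,"y":0,"z":0,"ax":0,"ay":0,"az":0,"claw":1},{"x":0,"y":0,"z":-0.01,"ax":0,"ay":0,"az":0,"claw":1}]'
python3 -m crank '[{"x":0,"y":0,"z":-0.02,"ax":0,"ay":0,"az":0,"claw":1},{"x":0,"y":0,"z":-0.045,"ax":0,"ay":0,"az":0,"claw":1},{"x":0,"y":0,"z":-0.07,"ax":0,"ay":0,"az":0,"claw":1},{"x":0,"y":0,"z":-0.085,"ax":0,"ay":0,"az":0,"claw":1},{"x":0,"y":0,"z":-0.085,"ax":0,"ay":0,"az":0,"claw":1}]'
python3 -c "
from h import *
go(.47,.15,.098,103)
go(.394,.321,.098,103)"
```

```text
time: 18.25
ee_pos: [0.6118, -0.0573, 0.0019]
eef_rot: [0.781, -0.624, -0.001, 0.001]
ft_force: [0.3, -0.1, -0.1]
width: 0.0719
time: 18.67
ee_pos: [0.6133, -0.0561, 0.0039]
eef_rot: [0.781, -0.624, 0.0, -0.0]
ft_force: [-1.4, 1.3, 5.8]
width: 0.0468
time: 19.08
ee_pos: [0.6115, -0.0565, 0.0118]
eef_rot: [0.781, -0.624, -0.001, 0.001]
ft_force: [-0.2, 0.6, -1.9]
width: 0.0466
time: 19.5
ee_pos: [0.6148, -0.0567, 0.1023]
eef_rot: [0.781, -0.624, 0.002, -0.001]
ft_force: [0.7, -0.4, -0.5]
width: 0.0472
shift [-0.2335  0.0956  0.0033] turn/2 [-0.0017  0.0041  1.5685] deg 179.7
shift [-0.2335  0.0956  0.0033] turn/2 [-0.0026 -0.0011 -0.0022] deg 0.4
now [ 0.6148 -0.0567  0.1023] jaw -77.3 z [ 0.006 -0.001 -1.   ] w 0.0472 t 19.5 q7 -1.489464451027067
shift [-0.4171  0.132   0.0027] turn/2 [-0.0017  0.0041  1.5685] deg 179.7
shift [-0.4171  0.132   0.0027] turn/2 [-0.0026 -0.0011 -0.0022] deg 0.4
now [ 0.6148 -0.0567  0.1023] jaw -77.3 z [ 0.006 -0.001 -1.   ] w 0.0472 t 19.5 q7 -1.489464451027067
```

```bash
python3 -m crank '[{"x":-0.02,"y":0.006,"z":0,"ax":0,"ay":0,"az":0,"claw":1},{"x":-0.05,"y":0.016,"z":0,"ax":0,"ay":0,"az":0,"claw":1},{"x":-0.085,"y":0.027,"z":0,"ax":0,"ay":0,"az":0,"claw":1},{"x":-0.12,"y":0.038,"z":0,"ax":0,"ay":0,"az":0,"claw":1},{"x":-0.155,"y":0.049,"z":0,"ax":0,"ay":0,"az":0,"claw":1}]'
python3 -m crank '[{"x":-0.035,"y":0.011,"z":0,"ax":0,"ay":0,"az":0,"claw":1},{"x":-0.07,"y":0.022,"z":0,"ax":0,"ay":0,"az":0,"claw":1},{"x":-0.105,"y":0.033,"z":0,"ax":0,"ay":0,"az":0,"claw":1},{"x":-0.14,"y":0.044,"z":0,"ax":0,"ay":0,"az":0,"claw":1},{"x":-0.17,"y":0.054,"z":0,"ax":0,"ay":0,"az":0,"claw":1}]'
python3 -m crank '[{"x":-0.025,"y":0.008,"z":0,"ax":0,"ay":0,"az":0,"claw":1},{"x":-0.05,"y":0.016,"z":0,"ax":0,"ay":0,"az":0,"claw":1},{"x":-0.075,"y":0.024,"z":0,"ax":0,"ay":0,"az":0,"claw":1},{"x":-0.092,"y":0.029,"z":0,"ax":0,"ay":0,"az":0,"claw":1},{"x":-0.092,"y":0.029,"z":0,"ax":0,"ay":0,"az":0,"claw":1}]'
python3 -c "
from h import *
go(.394,.321,-.009,103)"
```

```text
time: 19.92
ee_pos: [0.5291, 0.0847, 0.0973]
eef_rot: [0.781, -0.624, -0.0, 0.001]
ft_force: [0.3, 0.5, -0.5]
width: 0.0464
time: 20.33
ee_pos: [0.4386, 0.2393, 0.0975]
eef_rot: [0.782, -0.624, -0.0, 0.0]
ft_force: [0.3, 0.1, -2.1]
width: 0.0468
time: 20.75
ee_pos: [0.3889, 0.3244, 0.0977]
eef_rot: [0.783, -0.622, -0.001, 0.0]
ft_force: [-0.2, -0.7, -0.6]
width: 0.0465
shift [ 0.0045 -0.0043  0.1067] turn/2 [-9.0000e-04  8.0000e-04 -1.5702e+00] deg 179.9
shift [ 0.0045 -0.0043  0.1067] turn/2 [0.0005 0.0006 0.0006] deg 0.1
now [0.3889 0.3244 0.0977] jaw -76.9 z [-0.001  0.001 -1.   ] w 0.0465 t 20.75 q7 -2.270431848901201
```

```bash
python3 -m crank '[{"x":0.003,"y":-0.003,"z":0.03,"ax":0,"ay":0,"az":0,"claw":1},{"x":0.003,"y":-0.003,"z":0.06,"ax":0,"ay":0,"az":0,"claw":1},{"x":0.003,"y":-0.003,"z":0.085,"ax":0,"ay":0,"az":0,"claw":1},{"x":0.003,"y":-0.003,"z":0.097,"ax":0,"ay":0,"az":0,"claw":1},{"x":0.003,"y":-0.003,"z":0.101,"ax":0,"ay":0,"az":0,"claw":1}]'
python3 -m crank '[{"x":0,"y":0,"z":0.003,"ax":0,"ay":0,"az":0,"claw":1},{"x":0,"y":0,"z":0.006,"ax":0,"ay":0,"az":0,"claw":1},{"x":0,"y":0,"z":0.007,"ax":0,"ay":0,"az":0,"claw":1},{"x":0,"y":0,"z":0.007,"ax":0,"ay":0,"az":0,"claw":1},{"x":0,"y":0,"z":0.007,"ax":0,"ay":0,"az":0,"claw":1}]'
python3 -m crank '[{"x":0,"y":0,"z":0,"ax":0,"ay":0,"az":0,"claw":-0.5},{"x":0,"y":0,"z":0,"ax":0,"ay":0,"az":0,"claw":-0.5},{"x":0,"y":0,"z":0,"ax":0,"ay":0,"az":0,"claw":-0.5},{"x":0,"y":0,"z":0,"ax":0,"ay":0,"az":0,"claw":-0.5},{"x":0,"y":0,"z":0,"ax":0,"ay":0,"az":0,"claw":-0.5}]'
python3 -m crank '[{"x":0,"y":0,"z":-0.01,"ax":0,"ay":0,"az":0,"claw":-0.5},{"x":0,"y":0,"z":-0.04,"ax":0,"ay":0,"az":0,"claw":-0.5},{"x":0,"y":0,"z":-0.08,"ax":0,"ay":0,"az":0,"claw":-0.8},{"x":0,"y":0,"z":-0.115,"ax":0,"ay":0,"az":0,"claw":-0.8},{"x":0,"y":0,"z":-0.12,"ax":0,"ay":0,"az":0,"claw":-0.8}]'
python3 -c "
from h import *
c=snap('wrist','w7.png')
print(px(c,[.394,.321,.028]))
go(.605,.055,.1,103);go(.605,.055,.1,90)"
```

```text
time: 21.17
ee_pos: [0.3944, 0.3171, -0.0052]
eef_rot: [0.781, -0.624, -0.001, 0.002]
ft_force: [0.2, 0.2, 0.2]
width: 0.0466
time: 21.58
ee_pos: [0.3963, 0.3192, -0.009]
eef_rot: [0.781, -0.624, 0.0, -0.001]
ft_force: [-0.4, -1.1, 2.6]
width: 0.0468
time: 22.0
ee_pos: [0.3955, 0.3188, -0.01]
eef_rot: [0.781, -0.624, 0.0, 0.0]
ft_force: [1.3, 0.1, 0.4]
width: 0.0641
time: 22.42
ee_pos: [0.3976, 0.3214, 0.1165]
eef_rot: [0.782, -0.624, 0.001, -0.004]
ft_force: [1.1, 0.0, 0.3]
width: 0.0755
(np.float64(255.7127599960839), np.float64(190.80021585665986))
shift [ 0.305  -0.1436  0.0152] turn/2 [1.5000e-03 5.4000e-03 1.5687e+00] deg 179.8
shift [ 0.305  -0.1436  0.0152] turn/2 [-0.0034  0.001  -0.0021] deg 0.5
now [0.3974 0.3207 0.1148] jaw -77.2 z [ 0.006  0.003 -1.   ] w 0.0763 t 22.4667 q7 -2.251219888452821
shift [ 0.305  -0.1436  0.0152] turn/2 [-0.002  -0.0048 -1.4594] deg 167.2
shift [ 0.305  -0.1436  0.0152] turn/2 [-0.0033  0.0014  0.1114] deg 12.8
now [0.3974 0.3207 0.1148] jaw -77.2 z [ 0.006  0.003 -1.   ] w 0.0763 t 22.4667 q7 -2.251219888452821
```

View pics/w7.png

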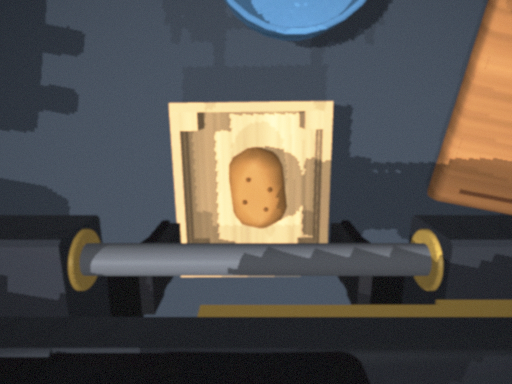

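The unpeeled potato lies in the crate at (257,188). Next is the onion.

```bash
python3 -m crank '[{"x":0.03,"y":-0.014,"z":0,"ax":0,"ay":0,"az":0,"claw":-0.75},{"x":0.065,"y":-0.03,"z":0,"ax":0,"ay":0,"az":0,"claw":-0.75},{"x":0.1,"y":-0.047,"z":0.005,"ax":0,"ay":0,"az":0,"claw":-0.75},{"x":0.135,"y":-0.063,"z":0.01,"ax":0,"ay":0,"az":0,"claw":-0.75},{"x":0.17,"y":-0.08,"z":0.015,"ax":0,"ay":0,"az":0,"claw":-0.75}]'
python3 -m crank '[{"x":0.035,"y":-0.016,"z":0,"ax":0,"ay":0,"az":0,"claw":-0.75},{"x":0.07,"y":-0.033,"z":0,"ax":0,"ay":0,"az":0,"claw":-0.75},{"x":0.105,"y":-0.049,"z":0,"ax":0,"ay":0,"az":0,"claw":-0.75},{"x":0.133,"y":-0.062,"z":0,"ax":0,"ay":0,"az":0,"claw":-0.75},{"x":0.133,"y":-0.062,"z":0,"ax":0,"ay":0,"az":0,"claw":-0.75}]'
python3 -c "
from h import *
go(.605,.055,.0025,103)"
```

```text
time: 22.88
ee_pos: [0.5115, 0.1688, 0.0944]
eef_rot: [0.781, -0.624, 0.0, 0.0]
ft_force: [0.1, -0.3, -0.5]
width: 0.0763
time: 23.3
ee_pos: [0.6034, 0.0468, 0.0935]
eef_rot: [0.779, -0.628, 0.001, 0.001]
ft_force: [-0.2, -0.8, 0.1]
width: 0.0759
shift [-0.0079 -0.0034  0.091 ] turn/2 [-1.9000e-03 -1.0000e-03  1.5643e+00] deg 179.3
shift [-0.0079 -0.0034  0.091 ] turn/2 [ 0.0007 -0.0012 -0.0065] deg 0.8
now [0.6034 0.0468 0.0935] jaw -77.7 z [-0.001 -0.003 -1.   ] w 0.0759 t 23.3 q7 -1.6894630538050661
```

```bash
python3 -m crank '[{"x":0,"y":0,"z":0.01,"ax":0,"ay":0,"az":0,"claw":-0.75},{"x":0,"y":0,"z":0.01,"ax":0,"ay":0,"az":0,"claw":-0.75},{"x":0,"y":0,"z":0.01,"ax":0,"ay":0,"az":0,"claw":-0.75},{"x":0,"y":0,"z":0.01,"ax":0,"ay":0,"az":0,"claw":-0.75},{"x":0,"y":0,"z":0.01,"ax":0,"ay":0,"az":0,"claw":-0.75}]'
python3 -c "
from h import *
go(.605,.055,.0025,103)
c=snap('wrist','w8.png',(130,130,380,230),3)
print(px(c,[.605,.055,.045]))"
```

```text
time: 23.72
ee_pos: [0.6006, 0.0557, 0.0852]
eef_rot: [0.782, -0.624, 0.0, -0.0]
ft_force: [0.6, 0.2, 0.2]
width: 0.0761
shift [ 0.0017 -0.0042  0.0827] turn/2 [-0.0000e+00  1.0000e-04  1.5695e+00] deg 179.8
shift [ 0.0017 -0.0042  0.0827] turn/2 [-0.0001 -0.     -0.0013] deg 0.2
now [0.6006 0.0557 0.0852] jaw -77.2 z [ 0.  0. -1.] w 0.0761 t 23.7167 q7 -1.6967103866477378
(np.float64(258.26074559018394), np.float64(195.3601152507375))
```

View pics/w8.png

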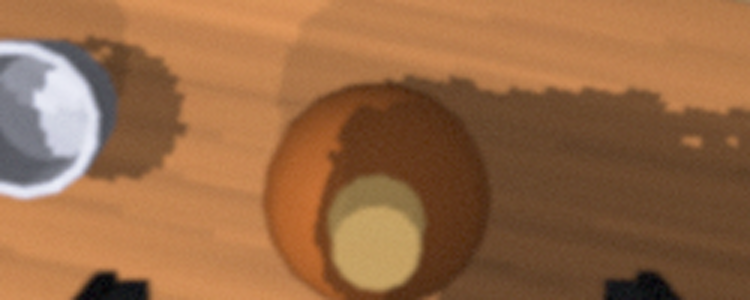

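The onion centre is at (256,195), predicted (258,195). I'll grip and lift.

```bash
python3 -m crank '[{"x":0,"y":-0.004,"z":0.03,"ax":0,"ay":0,"az":0,"claw":-0.75},{"x":0,"y":-0.004,"z":0.055,"ax":0,"ay":0,"az":0,"claw":-0.75},{"x":0,"y":-0.004,"z":0.075,"ax":0,"ay":0,"az":0,"claw":-0.75},{"x":0,"y":-0.004,"z":0.083,"ax":0,"ay":0,"az":0,"claw":-0.75},{"x":0,"y":-0.004,"z":0.083,"ax":0,"ay":0,"az":0,"claw":-0.75}]'
python3 -m crank '[{"x":0,"y":0,"z":0,"ax":0,"ay":0,"az":0,"claw":1},{"x":0,"y":0,"z":0,"ax":0,"ay":0,"az":0,"claw":1},{"x":0,"y":0,"z":0,"ax":0,"ay":0,"az":0,"claw":1},{"x":0,"y":0,"z":0,"ax":0,"ay":0,"az":0,"claw":1},{"x":0,"y":0,"z":0,"ax":0,"ay":0,"az":0,"claw":1}]'
python3 -m crank '[{"x":0,"y":0,"z":0,"ax":0,"ay":0,"az":0,"claw":1},{"x":0,"y":0,"z":0,"ax":0,"ay":0,"az":0,"claw":1},{"x":0,"y":0,"z":0,"ax":0,"ay":0,"az":0,"claw":1},{"x":0,"y":0,"z":0,"ax":0,"ay":0,"az":0,"claw":1},{"x":0,"y":0,"z":-0.01,"ax":0,"ay":0,"az":0,"claw":1}]'
python3 -m crank '[{"x":0,"y":0,"z":-0.02,"ax":0,"ay":0,"az":0,"claw":1},{"x":0,"y":0,"z":-0.04,"ax":0,"ay":0,"az":0,"claw":1},{"x":0,"y":0,"z":-0.06,"ax":0,"ay":0,"az":0,"claw":1},{"x":0,"y":0,"z":-0.075,"ax":0,"ay":0,"az":0,"claw":1},{"x":0,"y":0,"z":-0.075,"ax":0,"ay":0,"az":0,"claw":1}]'
python3 -c "
from h import *
go(.587,.332,.087,103)"
```

```text
time: 24.18
ee_pos: [0.6034, 0.0556, 0.0004]
eef_rot: [0.781, -0.624, -0.001, 0.001]
ft_force: [-0.9, 0.6, 0.0]
width: 0.0758
time: 24.6
ee_pos: [0.6055, 0.0557, 0.0031]
eef_rot: [0.781, -0.624, 0.001, -0.001]
ft_force: [-1.0, 0.6, 4.9]
width: 0.0528
time: 25.02
ee_pos: [0.6037, 0.0553, 0.011]
eef_rot: [0.781, -0.624, -0.001, 0.001]
ft_force: [-0.8, -0.5, -1.8]
width: 0.0526
time: 25.43
ee_pos: [0.6067, 0.0559, 0.0909]
eef_rot: [0.781, -0.624, 0.002, -0.002]
ft_force: [0.6, -0.0, -1.2]
width: 0.0528
shift [-0.2736 -0.0417  0.0039] turn/2 [-7.0000e-04  3.9000e-03  1.5686e+00] deg 179.7
shift [-0.2736 -0.0417  0.0039] turn/2 [-0.0025 -0.0005 -0.0022] deg 0.4
now [0.6067 0.0559 0.0909] jaw -77.3 z [ 0.005  0.    -1.   ] w 0.0528 t 25.4333 q7 -1.6972850454922639
```

```bash
python3 -m crank '[{"x":-0.02,"y":-0.003,"z":0,"ax":0,"ay":0,"az":0,"claw":1},{"x":-0.05,"y":-0.007,"z":0,"ax":0,"ay":0,"az":0,"claw":1},{"x":-0.085,"y":-0.013,"z":0,"ax":0,"ay":0,"az":0,"claw":1},{"x":-0.12,"y":-0.018,"z":0,"ax":0,"ay":0,"az":0,"claw":1},{"x":-0.15,"y":-0.023,"z":0,"ax":0,"ay":0,"az":0,"claw":1}]'
python3 -m crank '[{"x":-0.035,"y":-0.005,"z":0,"ax":0,"ay":0,"az":0,"claw":1},{"x":-0.07,"y":-0.01,"z":0,"ax":0,"ay":0,"az":0,"claw":1},{"x":-0.1,"y":-0.014,"z":0,"ax":0,"ay":0,"az":0,"claw":1},{"x":-0.12,"y":-0.018,"z":0,"ax":0,"ay":0,"az":0,"claw":1},{"x":-0.123,"y":-0.018,"z":0,"ax":0,"ay":0,"az":0,"claw":1}]'
python3 -m crank '[{"x":0,"y":0,"z":0,"ax":0,"ay":0,"az":0,"claw":1},{"x":0,"y":0,"z":0,"ax":0,"ay":0,"az":0,"claw":1},{"x":0,"y":0,"z":0,"ax":0,"ay":0,"az":0,"claw":1},{"x":0,"y":0,"z":0.01,"ax":0,"ay":0,"az":0,"claw":1},{"x":0,"y":0,"z":0.02,"ax":0,"ay":0,"az":0,"claw":1}]'
python3 -c "
from h import *
go(.587,.332,-.0125,103)"
```

```text
time: 25.85
ee_pos: [0.593, 0.2091, 0.0864]
eef_rot: [0.782, -0.624, -0.0, 0.0]
ft_force: [-0.0, 1.3, -1.2]
width: 0.0526
time: 26.27
ee_pos: [0.5818, 0.3362, 0.0862]
eef_rot: [0.783, -0.622, -0.002, -0.0]
ft_force: [-0.2, 0.6, -2.0]
width: 0.053
time: 26.68
ee_pos: [0.5854, 0.3296, 0.0667]
eef_rot: [0.781, -0.625, 0.001, -0.0]
ft_force: [0.6, 0.2, -1.3]
width: 0.0527
shift [-0.002  -0.002   0.0792] turn/2 [-3.0000e-04  9.0000e-04  1.5678e+00] deg 179.7
shift [-0.002  -0.002   0.0792] turn/2 [-0.0006 -0.0002 -0.003 ] deg 0.4
now [0.5854 0.3296 0.0667] jaw -77.3 z [ 0.001 -0.    -1.   ] w 0.0527 t 26.6833 q7 -2.162186972799663
```

```bash
python3 -m crank '[{"x":-0.002,"y":-0.001,"z":0.025,"ax":0,"ay":0,"az":0,"claw":1},{"x":-0.002,"y":-0.001,"z":0.045,"ax":0,"ay":0,"az":0,"claw":1},{"x":-0.002,"y":-0.001,"z":0.062,"ax":0,"ay":0,"az":0,"claw":1},{"x":-0.002,"y":-0.001,"z":0.072,"ax":0,"ay":0,"az":0,"claw":1},{"x":-0.002,"y":-0.001,"z":0.073,"ax":0,"ay":0,"az":0,"claw":1}]'
python3 -m crank '[{"x":0,"y":0,"z":0.003,"ax":0,"ay":0,"az":0,"claw":1},{"x":0,"y":0,"z":0.005,"ax":0,"ay":0,"az":0,"claw":1},{"x":0,"y":0,"z":0.006,"ax":0,"ay":0,"az":0,"claw":1},{"x":0,"y":0,"z":0.006,"ax":0,"ay":0,"az":0,"claw":1},{"x":0,"y":0,"z":0.006,"ax":0,"ay":0,"az":0,"claw":1}]'
python3 -m crank '[{"x":0,"y":0,"z":0,"ax":0,"ay":0,"az":0,"claw":-0.6},{"x":0,"y":0,"z":0,"ax":0,"ay":0,"az":0,"claw":-0.6},{"x":0,"y":0,"z":0,"ax":0,"ay":0,"az":0,"claw":-0.6},{"x":0,"y":0,"z":0,"ax":0,"ay":0,"az":0,"claw":-0.6},{"x":0,"y":0,"z":0,"ax":0,"ay":0,"az":0,"claw":-0.6}]'
python3 -m crank '[{"x":0,"y":0,"z":-0.01,"ax":0,"ay":0,"az":0,"claw":-0.6},{"x":0,"y":0,"z":-0.04,"ax":0,"ay":0,"az":0,"claw":-0.6},{"x":0,"y":0,"z":-0.08,"ax":0,"ay":0,"az":0,"claw":-0.6},{"x":0,"y":0,"z":-0.115,"ax":0,"ay":0,"az":0,"claw":-0.6},{"x":0,"y":0,"z":-0.12,"ax":0,"ay":0,"az":0,"claw":-0.6}]'
python3 -c "
from h import *
c=snap('wrist','w9.png')
print(px(c,[.587,.332,.03]))
go(.484,-.007,.1,108.6)"
```

```text
time: 27.1
ee_pos: [0.5837, 0.3313, -0.0092]
eef_rot: [0.781, -0.624, -0.001, 0.002]
ft_force: [-1.1, -0.5, -1.3]
width: 0.0532
time: 27.52
ee_pos: [0.5854, 0.3332, -0.0114]
eef_rot: [0.781, -0.624, 0.0, -0.0]
ft_force: [-0.1, 0.9, -1.2]
width: 0.053
time: 27.93
ee_pos: [0.5852, 0.3331, -0.0118]
eef_rot: [0.781, -0.624, 0.0, -0.0]
ft_force: [-0.2, 0.1, 0.3]
width: 0.0691
time: 28.35
ee_pos: [0.5876, 0.3354, 0.1163]
eef_rot: [0.781, -0.624, 0.002, -0.005]
ft_force: [0.2, 0.8, 2.0]
width: 0.0697
(np.float64(259.9694020853971), np.float64(189.0203126039296))
shift [0.3108 0.1763 0.0122] turn/2 [0.0016 0.0062 1.5198] deg 174.2
shift [0.3108 0.1763 0.0122] turn/2 [-0.004   0.0011 -0.051 ] deg 5.9
now [0.5872 0.335  0.1144] jaw -77.2 z [ 0.007  0.004 -1.   ] w 0.0698 t 28.4 q7 -2.149194781232473
```

View pics/w9.png

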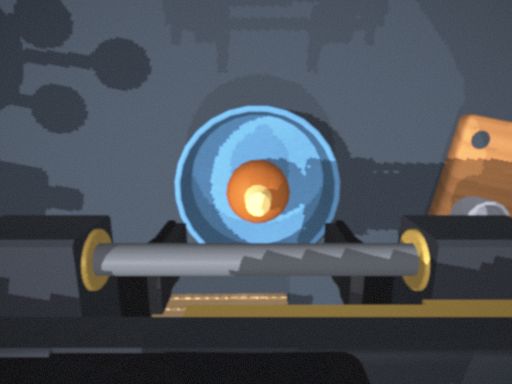

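The onion stands central in the dish at (258,190). Last is the cheese.

```bash
python3 -m crank '[{"x":0.03,"y":0.017,"z":0,"ax":0,"ay":0,"az":0,"claw":-0.6},{"x":0.06,"y":0.034,"z":0,"ax":0,"ay":0,"az":0,"claw":-0.6},{"x":0.095,"y":0.054,"z":0,"ax":0,"ay":0,"az":0,"claw":-0.6},{"x":0.13,"y":0.074,"z":0,"ax":0,"ay":0,"az":0,"claw":-0.6},{"x":0.165,"y":0.094,"z":0,"ax":0,"ay":0,"az":0,"claw":-0.6}]'
python3 -m crank '[{"x":0.035,"y":0.02,"z":0,"ax":0,"ay":0,"az":0,"claw":-0.6},{"x":0.07,"y":0.04,"z":0,"ax":0,"ay":0,"az":0,"claw":-0.6},{"x":0.105,"y":0.06,"z":0,"ax":0,"ay":0,"az":0,"claw":-0.6},{"x":0.135,"y":0.076,"z":0,"ax":0,"ay":0,"az":-0.03,"claw":-0.6},{"x":0.146,"y":0.082,"z":0,"ax":0,"ay":0,"az":-0.051,"claw":-0.6}]'
python3 -m crank '[{"x":0,"y":0,"z":0.01,"ax":0,"ay":0,"az":0,"claw":-0.6},{"x":0,"y":0,"z":0.02,"ax":0,"ay":0,"az":0,"claw":-0.6},{"x":0,"y":0,"z":0.02,"ax":0,"ay":0,"az":0,"claw":-0.6},{"x":0,"y":0,"z":0.02,"ax":0,"ay":0,"az":0,"claw":-0.6},{"x":0,"y":0,"z":0.02,"ax":0,"ay":0,"az":0,"claw":-0.6}]'
python3 -c "
from h import *
go(.484,-.007,.0025,108.6)
c=camera('wrist'); np.save('w.npy',c['color']); im=c['color'].astype(int)
m=((im[...,0]-im[...,2])>90)&(im[...,0]>150); v,u=np.nonzero(m); print(len(u),u.mean(),v.mean())
a=np.radians(18.6); 
print('pred disc',px(c,[.484-.022*np.cos(a),-.007-.022*np.sin(a),.062]),px(c,[.484,-.007,.062]),px(c,[.484+.045*np.cos(a),-.007+.045*np.sin(a),.062]))
g=(im.min(2)>150); g[215:]=0; v,u=np.nonzero(g)
for y in range(120,215,10): s=u[v==y]; s=s[(s>180)&(s<340)]; print(y,(s.min(),s.max()) if len(s) else None)
"
```

```text
time: 28.82
ee_pos: [0.5286, 0.1495, 0.1074]
eef_rot: [0.781, -0.624, -0.0, 0.0]
ft_force: [1.4, -0.4, -0.4]
width: 0.0698
time: 29.23
ee_pos: [0.4802, -0.0148, 0.1076]
eef_rot: [0.811, -0.585, 0.0, 0.001]
ft_force: [0.3, -0.7, 1.0]
width: 0.0697
time: 29.65
ee_pos: [0.4821, -0.0077, 0.0878]
eef_rot: [0.813, -0.583, -0.0, -0.0]
ft_force: [0.8, -0.4, 0.1]
width: 0.0696
shift [ 0.     -0.002   0.0853] turn/2 [-6.0000e-04  3.0000e-04 -1.5699e+00] deg 179.9
shift [ 0.     -0.002   0.0853] turn/2 [0.0002 0.0004 0.0009] deg 0.1
now [ 0.4821 -0.0077  0.0878] jaw -71.3 z [-0.001  0.001 -1.   ] w 0.0696 t 29.65 q7 -1.3968730261231908
268 237.72761194029852 230.45149253731344
pred disc (np.float64(255.76987313851947), np.float64(234.2144650908817)) (np.float64(255.90060846399567), np.float64(203.83075687050044)) (np.float64(256.1876228457988), np.float64(137.12681744177098))
120 None
130 None
140 (np.int64(235), np.int64(268))
150 (np.int64(233), np.int64(270))
160 (np.int64(232), np.int64(272))
170 (np.int64(230), np.int64(273))
180 (np.int64(228), np.int64(275))
190 (np.int64(226), np.int64(275))
200 (np.int64(225), np.int64(277))
210 (np.int64(223), np.int64(278))
```

The cheese is aligned with the jaw: mid-line columns about 251 throughout, tip row about 136 against 137 predicted. I'll grip and lift.

```bash
python3 -m crank '[{"x":0,"y":-0.001,"z":0.03,"ax":0,"ay":0,"az":0,"claw":-0.6},{"x":0,"y":-0.001,"z":0.055,"ax":0,"ay":0,"az":0,"claw":-0.6},{"x":0,"y":-0.001,"z":0.075,"ax":0,"ay":0,"az":0,"claw":-0.6},{"x":0,"y":-0.001,"z":0.085,"ax":0,"ay":0,"az":0,"claw":-0.6},{"x":0,"y":-0.001,"z":0.085,"ax":0,"ay":0,"az":0,"claw":-0.6}]'
python3 -m crank '[{"x":0,"y":0,"z":0,"ax":0,"ay":0,"az":0,"claw":1},{"x":0,"y":0,"z":0,"ax":0,"ay":0,"az":0,"claw":1},{"x":0,"y":0,"z":0,"ax":0,"ay":0,"az":0,"claw":1},{"x":0,"y":0,"z":0,"ax":0,"ay":0,"az":0,"claw":1},{"x":0,"y":0,"z":0,"ax":0,"ay":0,"az":0,"claw":1}]'
python3 -m crank '[{"x":0,"y":0,"z":0,"ax":0,"ay":0,"az":0,"claw":1},{"x":0,"y":0,"z":0,"ax":0,"ay":0,"az":0,"claw":1},{"x":0,"y":0,"z":0,"ax":0,"ay":0,"az":0,"claw":1},{"x":0,"y":0,"z":0,"ax":0,"ay":0,"az":0,"claw":1},{"x":0,"y":0,"z":0,"ax":0,"ay":0,"az":0,"claw":1}]'
python3 -m crank '[{"x":0,"y":0,"z":-0.005,"ax":0,"ay":0,"az":0,"claw":1},{"x":0,"y":0,"z":-0.015,"ax":0,"ay":0,"az":0,"claw":1},{"x":0,"y":0,"z":-0.025,"ax":0,"ay":0,"az":0,"claw":1},{"x":0,"y":0,"z":-0.03,"ax":0,"ay":0,"az":0,"claw":1},{"x":0,"y":0,"z":-0.03,"ax":0,"ay":0,"az":0,"claw":1}]'
python3 -c "
from h import *
go(.399,-.329,.0725,90)"
```

```text
time: 30.12
ee_pos: [0.4817, -0.0082, 0.0014]
eef_rot: [0.812, -0.583, -0.001, 0.001]
ft_force: [0.1, -0.1, 0.2]
width: 0.0695
time: 30.53
ee_pos: [0.4835, -0.0088, 0.0038]
eef_rot: [0.812, -0.584, 0.001, -0.0]
ft_force: [-0.6, 2.4, 2.4]
width: 0.0439
time: 30.95
ee_pos: [0.4833, -0.0086, 0.0036]
eef_rot: [0.812, -0.583, 0.0, -0.0]
ft_force: [-1.2, 1.3, 5.4]
width: 0.0392
time: 31.37
ee_pos: [0.4842, -0.009, 0.0348]
eef_rot: [0.812, -0.584, 0.001, -0.001]
ft_force: [1.6, -0.1, -0.7]
width: 0.0393
shift [ 0.2762  0.1827 -0.0377] turn/2 [ 8.0000e-04 -1.9000e-03 -1.4086e+00] deg 161.4
shift [ 0.2762  0.1827 -0.0377] turn/2 [-0.0014 -0.0006  0.1622] deg 18.6
now [ 0.4842 -0.009   0.0348] jaw -71.4 z [ 0.003 -0.001 -1.   ] w 0.0393 t 31.3667 q7 -1.442549896217929
```

Width 39 mm is what's expected mid-wedge under a 19 mm pad. I'll carry it to the cheese board.

```bash
python3 -m crank '[{"x":0,"y":0,"z":-0.02,"ax":0,"ay":0,"az":0,"claw":1},{"x":0.015,"y":0.01,"z":-0.04,"ax":0,"ay":0,"az":0,"claw":1},{"x":0.037,"y":0.024,"z":-0.04,"ax":0,"ay":0,"az":0,"claw":1},{"x":0.062,"y":0.041,"z":-0.04,"ax":0,"ay":0,"az":0,"claw":1},{"x":0.09,"y":0.06,"z":-0.04,"ax":0,"ay":0,"az":0,"claw":1}]'
python3 -m crank '[{"x":0.027,"y":0.018,"z":0,"ax":0,"ay":0,"az":0,"claw":1},{"x":0.054,"y":0.036,"z":0,"ax":0,"ay":0,"az":0,"claw":1},{"x":0.081,"y":0.053,"z":0,"ax":0,"ay":0,"az":0,"claw":1},{"x":0.105,"y":0.069,"z":0,"ax":0,"ay":0,"az":0,"claw":1},{"x":0.13,"y":0.085,"z":0,"ax":0,"ay":0,"az":0,"claw":1}]'
python3 -m crank '[{"x":0.023,"y":0.015,"z":0,"ax":0,"ay":0,"az":0,"claw":1},{"x":0.042,"y":0.028,"z":0,"ax":0,"ay":0,"az":0,"claw":1},{"x":0.055,"y":0.037,"z":0,"ax":0,"ay":0,"az":0,"claw":1},{"x":0.056,"y":0.037,"z":0,"ax":0,"ay":0,"az":0,"claw":1},{"x":0.056,"y":0.037,"z":0,"ax":0,"ay":0,"az":0,"claw":1}]'
python3 -m crank '[{"x":0,"y":0,"z":0.01,"ax":0,"ay":0,"az":0,"claw":1},{"x":0,"y":0,"z":0.025,"ax":0,"ay":0,"az":0,"claw":1},{"x":0,"y":0,"z":0.04,"ax":0,"ay":0,"az":0,"claw":1},{"x":0,"y":0,"z":0.05,"ax":0,"ay":0,"az":0,"claw":1},{"x":0,"y":0,"z":0.05,"ax":0,"ay":0,"az":0,"claw":1}]'
python3 -c "
from h import *
go(.399,-.329,-.0025,108.6)"
```

```text
time: 31.78
ee_pos: [0.4548, -0.1137, 0.0735]
eef_rot: [0.813, -0.583, 0.001, -0.0]
ft_force: [0.3, -0.6, -1.6]
width: 0.0387
time: 32.2
ee_pos: [0.4149, -0.2651, 0.0731]
eef_rot: [0.812, -0.584, 0.0, 0.0]
ft_force: [0.8, 0.5, -1.3]
width: 0.0392
time: 32.62
ee_pos: [0.3981, -0.329, 0.0728]
eef_rot: [0.812, -0.584, -0.0, -0.0]
ft_force: [0.3, 1.1, -1.8]
width: 0.039
time: 33.03
ee_pos: [0.3976, -0.3264, 0.0205]
eef_rot: [0.813, -0.583, -0.002, -0.0]
ft_force: [-0.8, 0.5, -1.1]
width: 0.0388
shift [ 0.003  -0.0005  0.023 ] turn/2 [-2.70e-03  1.50e-03 -1.57e+00] deg 179.9
shift [ 0.003  -0.0005  0.023 ] turn/2 [0.0009 0.0017 0.0008] deg 0.2
now [ 0.3976 -0.3264  0.0205] jaw -71.3 z [-0.003  0.003 -1.   ] w 0.0388 t 33.0333 q7 -0.7299172901893946
```

```bash
python3 -m crank '[{"x":0,"y":0,"z":0.01,"ax":0,"ay":0,"az":0,"claw":1},{"x":0,"y":0,"z":0.017,"ax":0,"ay":0,"az":0,"claw":1},{"x":0,"y":0,"z":0.021,"ax":0,"ay":0,"az":0,"claw":1},{"x":0,"y":0,"z":0.024,"ax":0,"ay":0,"az":0,"claw":1},{"x":0,"y":0,"z":0.024,"ax":0,"ay":0,"az":0,"claw":1}]'
python3 -m crank '[{"x":0,"y":0,"z":0,"ax":0,"ay":0,"az":0,"claw":1},{"x":0,"y":0,"z":0.001,"ax":0,"ay":0,"az":0,"claw":1},{"x":0,"y":0,"z":0.001,"ax":0,"ay":0,"az":0,"claw":-0.5},{"x":0,"y":0,"z":0.001,"ax":0,"ay":0,"az":0,"claw":-0.5},{"x":0,"y":0,"z":0.001,"ax":0,"ay":0,"az":0,"claw":-0.5}]'
python3 -m crank '[{"x":0,"y":0,"z":0,"ax":0,"ay":0,"az":0,"claw":-0.5},{"x":0,"y":0,"z":0,"ax":0,"ay":0,"az":0,"claw":-0.5},{"x":0,"y":0,"z":0,"ax":0,"ay":0,"az":0,"claw":-0.5},{"x":0,"y":0,"z":-0.01,"ax":0,"ay":0,"az":0,"claw":-0.5},{"x":0,"y":0,"z":-0.03,"ax":0,"ay":0,"az":0,"claw":-0.5}]'
python3 -m crank '[{"x":0,"y":0,"z":-0.03,"ax":0,"ay":0,"az":0,"claw":-0.5},{"x":0,"y":0,"z":-0.065,"ax":0,"ay":0,"az":0,"claw":-0.5},{"x":0,"y":0,"z":-0.1,"ax":0,"ay":0,"az":0,"claw":-0.5},{"x":0,"y":0,"z":-0.12,"ax":0,"ay":0,"az":0,"claw":-0.5},{"x":0,"y":0,"z":-0.12,"ax":0,"ay":0,"az":0,"claw":-0.5}]'
python3 -c "
from h import *
w=snap('wrist','w10.png');t=snap('top','t10.png')
print('wrist',px(w,[.399,-.329,.056])); print('top',[px(t,p) for p in([.399,-.329,.056],[.631,-.31,.024],[.557,-.329,.024],[.395,.319,.028],[.586,.332,.03])])
cv2.imwrite('pics/fin.png',np.vstack([cv2.resize(w['color'][60:215],(512,155)),t['color'][60:300]]))
go(.4,-.3,.1)"
```

```text
time: 33.45
ee_pos: [0.3984, -0.3283, -0.0014]
eef_rot: [0.812, -0.584, -0.0, -0.0]
ft_force: [0.2, 0.9, -0.8]
width: 0.0388
time: 33.87
ee_pos: [0.3988, -0.3287, -0.0016]
eef_rot: [0.812, -0.584, 0.0, 0.0]
ft_force: [0.5, 0.6, 0.1]
width: 0.0517
time: 34.28
ee_pos: [0.3972, -0.3274, 0.027]
eef_rot: [0.812, -0.583, -0.002, -0.0]
ft_force: [-0.4, 0.0, -0.4]
width: 0.0651
time: 34.7
ee_pos: [0.4008, -0.33, 0.1539]
eef_rot: [0.812, -0.584, 0.004, 0.0]
ft_force: [0.4, 0.2, -0.0]
width: 0.0654
wrist (np.float64(253.34321857481336), np.float64(185.7439520545446))
top [(np.float64(388.0968766372219), np.float64(258.81922310654534)), (np.float64(370.89791596102464), np.float64(172.22409908876594)), (np.float64(380.06574107896915), np.float64(199.2583800850456)), (np.float64(131.5792868426225), np.float64(265.82595378147914)), (np.float64(129.29432000700177), np.float64(192.57794469832652))]
shift [-0.0269 -0.0101  0.0492] turn/2 [-0.0005 -0.0009  0.    ] deg 0.1
now [ 0.3989 -0.3287  0.1492] jaw -71.4 z [ 0.001 -0.001 -1.   ] w 0.0655 t 34.8 q7 -0.6840834438126344
```

The viewer limit is reached, so I'll do the final check numerically from the saved images.

```bash
python3 - <<'E'
from h import *
w=cv2.imread('pics/w10.png').astype(int)
m=((w[...,0]-w[...,2])>90)&(w[...,0]>150); m[215:]=0; v,u=np.nonzero(m); print('disc',len(u),u.mean(),v.mean())
g=w.min(2)>150; g[:,:190]=0;g[:,320:]=0
for y in range(120,240,10):
    s=np.nonzero(g[y])[0]; print(y,(s.min(),s.max()) if len(s) else None,end=' ')
c=camera('top'); im=c['color']; h=cv2.cvtColor(im,cv2.COLOR_BGR2HSV)
y=((h[...,0]>23)&(h[...,0]<35)&(h[...,1]>130)&(h[...,2]>120)).astype(np.uint8)
n,_,st,ce=cv2.connectedComponentsWithStats(y)
print('\nyellow',[(ce[i].round(1),st[i,4],pt(c,*ce[i],.024)[:2].round(3)) for i in range(1,n) if st[i,4]>80])
b=((im[...,0].astype(int)-im[...,2])>90).astype(np.uint8); n,_,st,ce=cv2.connectedComponentsWithStats(b)
print('blue',[(ce[i].round(1),st[i,4]) for i in range(1,n) if st[i,4]>8])
print('bottle diff vs start', np.abs(im[85:140,205:245].astype(int)-cv2.resize(cv2.imread('pics/top1.png'),(512,384),interpolation=cv2.INTER_AREA)[85:140,205:245]).mean())
E
```

```text
disc 605 252.1801652892562 204.23471074380166
120 None 130 (np.int64(249), np.int64(261)) 140 (np.int64(237), np.int64(265)) 150 (np.int64(235), np.int64(267)) 160 (np.int64(234), np.int64(269)) 170 (np.int64(233), np.int64(270)) 180 (np.int64(231), np.int64(272)) 190 (np.int64(230), np.int64(274)) 200 (np.int64(228), np.int64(276)) 210 (np.int64(226), np.int64(278)) 220 (np.int64(225), np.int64(280)) 230 (np.int64(224), np.int64(282)) 
yellow [(array([371.3, 172.4]), np.int32(201), array([ 0.63 , -0.311])), (array([381.1, 199.3]), np.int32(188), array([ 0.557, -0.332]))]
blue [(array([134.2, 192.2]), np.int32(760))]
bottle diff vs start 1.73
```

Everything agrees: the disc is up, the wedge is centred at its predicted pixel, both peeled potatoes are in the pan and the bottle is unmoved. I'm handing in.

```bash
python3 -c "
from bench import close_job
print(close_job())"
```

```text
the job is handed in; nothing more can be done
None
```

I cleared the board in the required order and handed the job in at about 35 s of robot time. Both peeled potatoes went into the pan, then the unpeeled potato into the crate, the onion into the dish, and last the cheese onto its board. No verdict is reported.

**Final checks**
- **Peeled potatoes:** The last top image puts them at (0.630, −0.311) and (0.557, −0.332), inside the pan, whose centre I measured at (0.594, −0.323).
- **Unpeeled potato and onion:** I saw both in place in wrist pictures right after releasing them. I did not check them again at the end.
- **Cheese:** The blue disc is up and the wedge lies symmetrically, consistent with the board centre. I confirmed this from pixel measurements only: I had miscounted the pictures, so the viewer refused the last one.
- **Oil bottle:** Its image region matches the start (mean difference 1.7 grey levels).
- **Gripper:** It was open and well clear, with the reported TCP at about 0.15 m.

**What went wrong or disagreed**
- **Missed grasps:** The first two grasps of the first peeled potato closed on nothing. The real fingertips sit about 25 mm above the reported TCP. The potato had not moved either time, and I corrected every later height for the offset.
- **Small offset:** The wrist camera showed most pieces 2–5 pixels (about 2–4 mm) to the left of the predicted position. The grasps and placings were not affected.

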